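Run the specimen tray into the covered bay and hang its shutter

ROBOT

A 6-joint arm with a two-finger parallel gripper is mounted at the origin on a cart in front of the work surface, level with it; the furniture and walls round the work are solid. World frame = base frame: x ahead of the robot, y to its left, z up, the work surface at z = 0. Lengths are in m, angles in rad, forces in N, time in s.
With the tool pointing down it reaches from about 0.35 to 0.875 m from the base axis. Payload 4.2 kg.
Tool frame: the origin (TCP) lies midway between the tips of the shut fingers; the grasp point (between the pads) lies 19 mm behind it (arm.pinch_z is the z of the grasp point in the tool frame, in m); z points along the fingers, y is the direction in which the jaws open and shut (so a half turn about z gives the same grasp; the last joint's range is limited). The gripper opens to 87 mm and grips with 3 to 60 N. Pads are 19 mm wide; open, the fingers measure 117 mm over their backs; the gripper's body (75 mm by 190 mm) begins 51 mm behind the grasp point.
Start: joints at [1.414, 0.385, 0.008, 0, -1.194, -0.259], TCP at [0.252, 0.572, 0.223] pointing down, gripper open.
Joint ranges: [-3.14, 3.14], [-1.21, 2.06], [-1.07, 1.41], [-3.16, 2.05], [-2.99, -0.16], [-3.1, 3.1]. Speed limits (rad/s): [2.79, 2.79, 3.14, 3.14, 3.14, 3.14].

INTERFACE

Orientations are given as a rotation vector (axis times angle).
In Python, from plant import arm gives the robot as it stands. The module is installed in compiled form; this text tells all that it offers.
- The arm moves only by the tool drive_tool, never from a script. Its argument "series" is a list of rows, each an object of numbers: "x", "y", "z": the shift along the tool's x, y, z in m; "roll": the turn about the tool's z in degrees; "claw": the finger opening in m, from 0 to 0.087. A call has 1 to 12 rows; each row shifts and turns the commanded pose from where the row before left it, along the tool's axes as they then stand; what a row does not reach is not made up. A row lasts 1/8 s, in which the tool goes at most 62.5 mm and 10.7 degrees, less where a joint would pass 70% of its speed; a pose out of reach is approached as far as the arm can. A call with a gripper value outside its range is refused whole. The fingers move at their own pace and stop on an object; the grip force is fixed at half the most. Time passes only in rows, so rows that do not move let the fingers close. It gives the time, the measured TCP pose, the force and the opening at its end, in the units of the state.
- arm.observe(): the state, without advancing time (a new reading comes with each control period).
- arm.get_image(name): name is "scene" or "top" or "wrist"; returns (picture, depth): 384x512x3 uint8, blue, green, red; 384x512 float32, m along the optical axis (not along the pixel's ray), 0 where there is no reading.
- arm.camera_info(name): a dict with "mtx" (3x3 intrinsics, pixels), "cam_to_world" (4x4, takes a point from camera to world coordinates); the wrist camera has in their place "hand_eye" (4x4, takes a point from camera to tool coordinates, whose origin is the TCP and whose axes are the flange's). Camera axes: x right, y down, z forward; pixel columns grow to the right and rows downward; lengths in m; the calibration is good to about 2 mm. A picture is of the moment at which its call begins: read the wrist's pose just before it. camera_info takes no time and is no camera call.
- arm.finish_job(): hands the job in, once; it reports no verdict.
Trained networks look in the newest picture that a camera, given by its name, has taken for a name from the list of things; names that differ only in an ending like _2 or _b are one class to them, and where a whole thing is asked for, a point or a joint stands for the part that bears it (a point fixed in the world has none). Each returns a list of dicts, best first, with "confidence" (0 to 1); they miss things now and then, are a little off and sometimes report something else, mostly with a low value. They report only what shows in the picture. A call takes as long as a camera call.
- arm.search_frame(camera, label): "box" ([centre column, centre row, width, height] in pixels, round what is visible of it).
- arm.landmark_of(camera, label): "at" ([row, column] in pixels: a listed point, or the origin of a listed thing).
The state is a dict: "time": time; "qpos": joint angles; "qd": joint speeds; "effort": joint torques, N m; "tool_pos": TCP position; "tool_rot": TCP orientation; "force": force on the tool from outside, world axes, zero at the start; "moment": the same for the moment, N m; "gripper_width": opening from 0.0 (shut) to 1.0 (fully open).
Only numpy, scipy, OpenCV 4.12 (cv2) and the standard library are available. Lean on these libraries where they do the work, as an engineer would, in place of code of your own. Each camera call takes 0.05 s, during which the arm holds its last target.

TASK

Push the white tray with the mortar specimens along the rollers at an easy pace, without lifting it, until it is fully home against the back stop inside the covered bay. Then lift the metal shutter up and off its parking rack and hang it by its hooked top edge on the raised rail over the bay's mouth, centred so that it closes the opening, and let go. Leave the bottle, the beaker and the sample tin where they stand.

Things in the scene. Friction and masses are not known exactly. Their poses are not given: they have to be found in the camera images.
- roller_bay: Fixed roller lane, 146 mm wide (x), 450 mm long, origin under its middle on the worktop; the lane runs along +y into a white covered bay (from y = 24 mm on). 12 free rollers, tops 46 mm above the worktop, 36 mm apart, slight friction: a tray stops where it is left. Side channels 12 mm above the roller tops, inner faces x = +-57 mm.
- bay_roof (a point): Middle of the bay roof's front edge (the mouth), on the roof's underside, 114 mm above the worktop, 24 mm along +y from the lane's origin. Roof 4 mm thick; side walls inside x = +-67 mm. With the tray home its rear wall is 25 mm (its rim 15 mm) inside this edge: a pusher must lean, tip under the roof, body behind it.
- tray_home (a point): Where the tray's origin is when fully home: on the roller tops, 127 mm along +y from the lane's origin. The tray's leading rim then touches the back stop (88 mm further). Axes as roller_bay.
- mouth_rail (a point): Middle of the top edge of the rail over the bay's mouth, where the shutter shall hang: 136 mm above the worktop, 26 mm along +y from the lane's origin. The rail is 4 mm thick (y), 142 mm long (x) and stands 18 mm above the roof. Axes as roller_bay; -y points out of the bay.
- specimen_tray: Loose white open tray on the rollers, y along the lane, about 0.12 kg plus two prisms. Origin: centre of its underside. Walls 106 (x) by 156 mm (y) outside, 55 mm high; a 4 mm thick rim at the top stands out 10 mm all round (124 x 176 mm). It starts 95 to 170 mm short of home (home lies to its +y), leading end partly under the roof.
- prism_a: Grey mortar half prism 40 x 65 x 40 mm, 0.23 kg, loose in the tray at its -x side. Origin: centre of its underside.
- prism_b: The same, in the tray at its +x side.
- parking_rack: Fixed low rack right of the lane: dark base 170 x 100 x 10 mm, two uprights and a rail along its x. Origin: on the worktop under the rail's middle. Its -y side, where the shutter's plate hangs, faces roughly to the robot.
- rack_rail (a point): Middle of the top edge of the rack's rail, 120 mm above the worktop; rail 4 mm thick, 142 mm long. Axes as parking_rack.
- shutter: Loose aluminium shutter, about 0.18 kg, hanging on the rack's rail. Origin: middle of the ceiling of its hanging slot (rests on the rail top), z up. Plate 160 mm wide (x), 4 mm thick, inner face at y = -7 mm, z = +4 to -72 mm. The 4 mm fold at the top goes back over the rail and down behind it to z = -12 mm; slot 14 mm wide (y = -7 to +7 mm). The plate faces the rail's -y side.
- shutter_grip (a point): Point to pinch on the shutter's black upright grip tab: 31 mm above its origin, at y = -6 mm, axes as shutter. The tab is 70 mm (x) by 10 mm (y), from 4 to 53 mm above the origin; pinch it across y from above. Lift more than 12 mm to free the fold from the rail.
- bottle: Dark reagent bottle 49 mm thick, 78 mm high, beyond the rack. Leave alone. Origin: underside.
- beaker: Low glass beaker 80 mm wide, 97 mm high, at the left front. Leave alone. Origin: underside.
- tin: White round sample tin 68 mm wide, 40 mm high, right rear. Leave alone. Origin: underside.

How it is judged:
By the outcome, as a careful person would: the job done as asked, in the order asked, and still so for the second after the job is handed in, with the robot touching nothing.
It also fails if it takes over 61 s, if anything falls off the work surface, if the arm or the gripper's body presses on something with over 40 N, if the wrist force passes 120 N, or if a joint passes its speed limit or range.

## Working session

There is one attempt and no reset: what is moved stays moved. The work goes in short steps, Python scripts to look and compute and a tool call to move; the robot and the scene stay as the last step left them, time stands still between calls to the robot, and variables do not carry over. Pictures are saved under pics/ and viewed, and the job is handed in when it is done.

Besides the shell and the picture viewer there is one more tool, called after "Request:" by a JSON object that holds its "api" and its "payload", one argument or row to a line. drive_tool: Moves the arm, as the interface text tells. Its arguments: {"type":"object","properties":{"series":{"type":"array","items":{"type":"object","properties":{"x":{"type":"number"},"y":{"type":"number"},"z":{"type":"number"},"roll":{"type":"number"},"claw":{"type":"number"}}}}},"required":["series"]}

```bash
mkdir -p pics; ls; cat > h.py <<'E'
import numpy as np, cv2
from plant import arm
from scipy.spatial.transform import Rotation as R
def T_tool():
    s=arm.observe(); T=np.eye(4); T[:3,:3]=R.from_rotvec(s['tool_rot']).as_matrix(); T[:3,3]=s['tool_pos']; return T
def grab(name,fn=None):
    T=T_tool(); im,d=arm.get_image(name); ci=arm.camera_info(name)
    C=ci['cam_to_world'] if 'cam_to_world' in ci else T@np.array(ci['hand_eye'])
    if fn: cv2.imwrite('pics/'+fn,im)
    return im,d,np.array(ci['mtx']),np.array(C)
def pts(d,K,C):
    v,u=np.mgrid[:d.shape[0],:d.shape[1]]
    P=np.stack([(u-K[0,2])/K[0,0]*d,(v-K[1,2])/K[1,1]*d,d],-1)
    W=P@C[:3,:3].T+C[:3,3]; W[d==0]=np.nan
    return W
def proj(p,K,C):
    q=np.linalg.inv(C)@np.append(p,1); q=K@q[:3]; return q[:2]/q[2]
E
python3 - <<'E'
from h import *
print(arm.observe()); print(arm.pinch_z)
for n in ['scene','top']:
    im,d,K,C=grab(n,n+'0.png'); W=pts(d,K,C); np.savez(f'{n}0.npz',im=im,d=d,K=K,C=C,W=W)
    print(n,C[:3].round(3),K.round(1))
    for l in ['roller_bay','bay_roof','mouth_rail','specimen_tray','rack_rail','shutter','shutter_grip','parking_rack']:
        try:
            for r in arm.landmark_of(n,l)[:2]:
                a=np.array(r['at']).round().astype(int); print(l,r['at'],round(r['confidence'],2),W[min(a[0],383),min(a[1],511)].round(3))
        except Exception as e: print(l,e)
E
```

```text
pics
{'time': 0.0, 'qpos': array([ 1.41359100e+00,  3.85543189e-01,  6.62104509e-03, -5.00668918e-04,
       -1.19398018e+00, -2.58584322e-01]), 'qd': array([ 3.01850429e-04,  2.65842556e-06, -5.07962643e-04,  3.49524243e-04,
        3.70741122e-04, -6.59691434e-04]), 'effort': array([ 8.20652986e-04, -3.90671396e+01,  1.87408501e+01,  4.21990290e+00,
        1.09557054e-02, -1.94300701e-04]), 'tool_pos': array([0.25219386, 0.57120244, 0.22146554]), 'tool_rot': array([ 3.07180561e+00, -6.48271053e-01, -5.62034144e-04]), 'force': array([-0.40241461,  1.2629934 , -0.92367541]), 'moment': array([ 0.05473695, -0.05294147,  0.0044388 ]), 'gripper_width': 1.0012684036368207}
-0.0187
scene [[ 0.748 -0.481  0.456 -0.124]
 [-0.663 -0.545  0.512 -0.812]
 [ 0.002 -0.686 -0.728  1.196]] [[404.9   0.  260.9]
 [  0.  404.9 191.6]
 [  0.    0.    1. ]]
roller_bay [199.2, 242.4] 0.68 [ 0.485 -0.024  0.103]
bay_roof [173.5, 236.0] 0.65 [0.571 0.118 0.072]
mouth_rail [168.3, 239.8] 0.83 [0.571 0.09  0.124]
specimen_tray [193.1, 248.0] 0.73 [0.536 0.003 0.078]
rack_rail [251.9, 297.2] 0.72 [ 0.448 -0.3
[... 262 characters left out ...]
.449 -0.338  0.007]
top [[-1.900e-02 -9.880e-01  1.520e-01  3.490e-01]
 [-1.000e+00  1.900e-02 -2.000e-03 -4.300e-02]
 [-1.000e-03 -1.520e-01 -9.880e-01  1.435e+00]] [[449.8   0.  256.4]
 [  0.  449.8 192.6]
 [  0.    0.    1. ]]
roller_bay [196.5, 221.5] 0.83 [0.547 0.059 0.088]
bay_roof [188.9, 210.7] 0.94 [0.563 0.089 0.124]
mouth_rail [192.4, 209.3] 0.84 [0.552 0.093 0.139]
specimen_tray [197.1, 231.4] 0.93 [0.543 0.032 0.091]
rack_rail [222.0, 356.3] 0.64 [ 0.454 -0.323  0.175]
rack_rail [196.9, 221.0] 0.63 [0.544 0.062 0.089]
shutter [223.6, 358.7] 0.71 [ 0.45  -0.336  0.153]
shutter_grip [224.4, 360.0] 0.81 [ 0.449 -0.338  0.157]
parking_rack [227.6, 349.0] 0.91 [ 0.449 -0.337  0.005]
```

View pics/scene0.png

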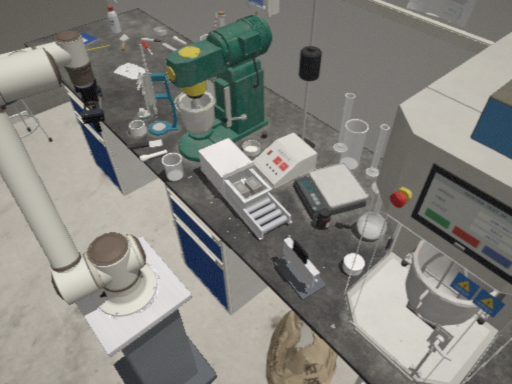

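View pics/top0.png

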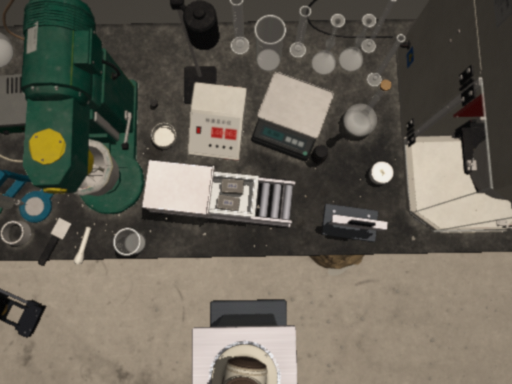

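The scene view shows the open lane around pixels (250,195), with the bay left of it and the rack with shutter at (300,265). The top view shows the roof at columns 143–213, the tray at 213–255, open rollers up to column 295, and the rack and shutter at (355,222). Next I'll measure these.

```bash
cat > m1.py <<'E'
from h import *
def ray(at,z,K,C):
    r,c=at; d=C[:3,:3]@np.array([(c-K[0,2])/K[0,0],(r-K[1,2])/K[1,1],1]); o=C[:3,3]
    return o+d*(z-o[2])/d[2]
E
python3 - <<'E'
from m1 import *
t=np.load('top0.npz'); s=np.load('scene0.npz')
for (n,D,L) in [('top',t,dict(roller_bay=([196.5,221.5],0),bay_roof=([188.9,210.7],.114),mouth_rail=([192.4,209.3],.136),specimen_tray=([197.1,231.4],.046),rack_rail=([222,356.3],.12),shutter=([223.6,358.7],.12),shutter_grip=([224.4,360],.151),parking_rack=([227.6,349.],0))),
 ('scene',s,dict(roller_bay=([199.2,242.4],0),bay_roof=([173.5,236],.114),mouth_rail=([168.3,239.8],.136),specimen_tray=([193.1,248],.046),rack_rail=([251.9,297.2],.12),shutter=([255.8,304.4],.12),shutter_grip=([250.3,299.1],.151),parking_rack=([274.7,294.2],0)))]:
    for k,(a,z) in L.items(): print(n,k,ray(a,z,D['K'],D['C']).round(3))
W=t['W']; im=t['im']
# height map rows: roof
x,y,z=W[...,0],W[...,1],W[...,2]
def fit(m,name):
    P=np.stack([x[m],y[m]],-1).astype(np.float32); r=cv2.minAreaRect(P); print(name,m.sum(),r,'z',np.nanmedian(z[m])); print(cv2.boxPoints(r).round(3).tolist())
reg=(y>-.2)&(y<.4)&(x>.42)&(x<.68)
fit(reg&(z>.112)&(z<.124)&(y>.09),'roof')
fit((y>-.45)&(y<-.2)&(x>.38)&(x<.56)&(z>.14)&(z<.19),'tab')
fit((y>-.45)&(y<-.2)&(x>.38)&(x<.56)&(z>.003)&(z<.016),'base')
c=cv2.resize(im[140:260,130:400],None,fx=2.9,fy=2.9,interpolation=cv2.INTER_CUBIC); cv2.imwrite('pics/topcrop0.png',c)
for r in [180,190,196,205]:
    print(r,[(int(q),y[r,q].round(3),z[r,q].round(3)) for q in range(200,300,3)])
E
```

```text
top roller_bay [0.559 0.067 0.   ]
top bay_roof [0.565 0.091 0.114]
top mouth_rail [0.551 0.093 0.136]
top specimen_tray [0.549 0.033 0.046]
top rack_rail [ 0.458 -0.336  0.12 ]
top shutter [ 0.453 -0.343  0.12 ]
top shutter_grip [ 0.448 -0.339  0.151]
top parking_rack [ 0.451 -0.338  0.   ]
scene roller_bay [0.543 0.048 0.   ]
scene bay_roof [0.546 0.085 0.114]
scene mouth_rail [0.562 0.079 0.136]
scene specimen_tray [0.554 0.026 0.046]
scene rack_rail [ 0.462 -0.329  0.12 ]
scene shutter [ 0.469 -0.355  0.12 ]
scene shutter_grip [ 0.454 -0.343  0.151]
scene parking_rack [ 0.453 -0.335  0.   ]
roof 2919 ((0.5734834671020508, 0.18659932911396027), (0.19764220714569092, 0.1428498476743698), 82.8580322265625) z 0.11873840759790566
[[0.49000000953674316, 0.09700000286102295], [0.6320000290870667, 0.07999999821186066], [0.6570000052452087, 0.2759999930858612], [0.5149999856948853, 0.2939999997615814]]
tab 119 ((0.4531552195549011, -0.3432946503162384), (0.06959652900695801, 0.010390118695795536), 80.88233184814453) z 0.17136989958895388
[[0.4429999887943268, -0.37700000405311584], [0.453
[... 5926 characters left out ...]
at64(0.103)), (257, np.float64(-0.046), np.float64(0.004)), (260, np.float64(-0.056), np.float64(0.044)), (263, np.float64(-0.065), np.float64(0.043)), (266, np.float64(-0.074), np.float64(0.042)), (269, np.float64(-0.085), np.float64(0.002)), (272, np.float64(-0.093), np.float64(0.042)), (275, np.float64(-0.102), np.float64(0.049)), (278, np.float64(-0.112), np.float64(0.04)), (281, np.float64(-0.123), np.float64(0.011)), (284, np.float64(-0.13), np.float64(0.045)), (287, np.float64(-0.14), np.float64(0.04)), (290, np.float64(-0.149), np.float64(0.045)), (293, np.float64(-0.162), np.float64(-0.004)), (296, np.float64(-0.172), np.float64(0.002)), (299, np.float64(-0.181), np.float64(0.004))]
```

View pics/topcrop0.png

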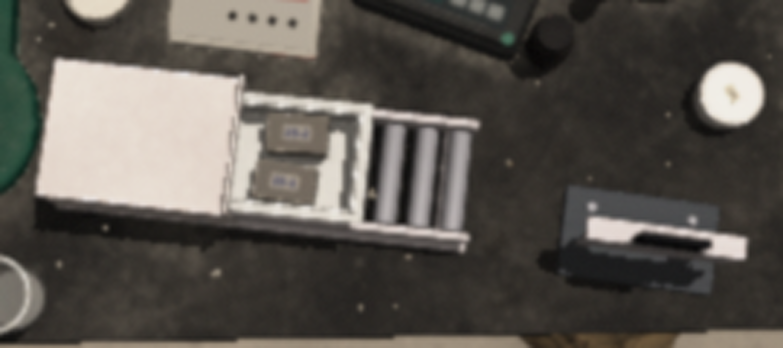

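Request:
{"api": "drive_tool", "payload": {
  "series": [
    {"z":-0.04,"claw":0},
    {"x":-0.024,"y":-0.055,"z":-0.02},
    {"x":-0.024,"y":-0.055},
    {"x":-0.024,"y":-0.055},
    {"x":-0.024,"y":-0.055},
    {"x":-0.024,"y":-0.055},
    {"x":-0.024,"y":-0.055},
    {"x":-0.024,"y":-0.055}
  ]
}}

```text
invalid input
```

Request:
{"api": "drive_tool", "payload": {
  "series": [
    {"x":0,"y":0,"z":-0.04,"roll":0,"claw":0.0},
    {"x":-0.024,"y":-0.055,"z":-0.02,"roll":0,"claw":0.0},
    {"x":-0.024,"y":-0.055,"z":0,"roll":0,"claw":0.0},
    {"x":-0.024,"y":-0.055,"z":0,"roll":0,"claw":0.0},
    {"x":-0.024,"y":-0.055,"z":0,"roll":0,"claw":0.0},
    {"x":-0.024,"y":-0.055,"z":0,"roll":0,"claw":0.0},
    {"x":-0.024,"y":-0.055,"z":0,"roll":0,"claw":0.0},
    {"x":-0.024,"y":-0.055,"z":0,"roll":0,"claw":0.0}
  ]
}}

```text
time: 1.9
tool_pos: [0.2355, 0.9007, 0.2417]
tool_rot: [-3.032, 0.639, -0.011]
force: [-0.1, 0.5, -1.8]
gripper_width: 0.172
```

```bash
cat > st.py <<'E'
from h import *
T=T_tool(); s=arm.observe(); print('t',s['time'],'q',s['qpos'].round(3),'F',s['force'].round(1),'w',round(s['gripper_width'],3)); print(T.round(3)[:3])
t=T[:3,2]; print('tilt deg',np.degrees(np.arccos(-t[2])).round(1),'towards',t[:2].round(3))
E
python3 st.py
```

```text
t 1.9 q [ 1.492  1.094  1.398  0.013 -1.833 -0.333] F [-0.1  0.5 -1.8] w 0.172
[[ 0.915 -0.403  0.016  0.236]
 [-0.403 -0.914  0.04   0.901]
 [-0.002 -0.043 -0.999  0.242]]
tilt deg 2.5 towards [0.016 0.04 ]
```

Request:
{"api": "drive_tool", "payload": {
  "series": [
    {"x":-0.024,"y":-0.055,"z":0,"roll":0,"claw":0.0},
    {"x":-0.024,"y":-0.055,"z":0,"roll":0,"claw":0.0}
  ]
}}

```text
time: 2.15
tool_pos: [0.2172, 0.9405, 0.2269]
tool_rot: [-2.947, 0.621, -0.02]
force: [0.4, 1.2, 0.4]
gripper_width: 0.018
```

```bash
python3 st.py
```

```text
t 2.15 q [ 1.521  1.12   1.407  0.034 -1.731 -0.358] F [0.4 1.2 0.4] w 0.018
[[ 0.915 -0.401  0.039  0.217]
 [-0.403 -0.907  0.124  0.941]
 [-0.014 -0.129 -0.991  0.227]]
tilt deg 7.5 towards [0.039 0.124]
```

Request:
{"api": "drive_tool", "payload": {
  "series": [
    {"x":-0.024,"y":-0.055,"z":-0.015,"roll":0,"claw":0.0},
    {"x":-0.024,"y":-0.055,"z":-0.015,"roll":0,"claw":0.0},
    {"x":-0.024,"y":-0.055,"z":0,"roll":0,"claw":0.0},
    {"x":-0.024,"y":-0.055,"z":0,"roll":0,"claw":0.0}
  ]
}}

```text
time: 2.65
tool_pos: [0.1814, 0.9988, 0.2327]
tool_rot: [-2.791, 0.588, -0.027]
force: [-0.3, -0.5, 0.3]
gripper_width: 0.005
```

```bash
python3 st.py
```

```text
t 2.65 q [ 1.572  1.133  1.407  0.077 -1.566 -0.406] F [-0.3 -0.5  0.3] w 0.005
[[ 0.917 -0.392  0.077  0.181]
 [-0.398 -0.875  0.275  0.999]
 [-0.04  -0.283 -0.958  0.233]]
tilt deg 16.6 towards [0.077 0.275]
```

Request:
{"api": "drive_tool", "payload": {
  "series": [
    {"x":-0.022,"y":-0.053,"z":0.0,"roll":0,"claw":0.0},
    {"x":-0.022,"y":-0.053,"z":0.0,"roll":0,"claw":0.0},
    {"x":-0.022,"y":-0.053,"z":0.0,"roll":0,"claw":0.0},
    {"x":-0.022,"y":-0.053,"z":0.005,"roll":0,"claw":0.0},
    {"x":-0.022,"y":-0.053,"z":0.005,"roll":0,"claw":0.0},
    {"x":-0.022,"y":-0.053,"z":0.005,"roll":0,"claw":0.0}
  ]
}}

```text
time: 3.4
tool_pos: [0.1471, 1.0734, 0.2455]
tool_rot: [-2.575, 0.539, -0.025]
force: [0.1, -0.2, 0.4]
gripper_width: 0.007
```

```bash
python3 st.py
```

```text
t 3.4 q [ 1.622  1.159  1.408  0.146 -1.328 -0.463] F [ 0.1 -0.2  0.4] w 0.007
[[ 0.921 -0.371  0.117  0.147]
 [-0.38  -0.794  0.475  1.073]
 [-0.083 -0.482 -0.872  0.246]]
tilt deg 29.3 towards [0.117 0.475]
```

Request:
{"api": "drive_tool", "payload": {
  "series": [
    {"x":-0.022,"y":-0.053,"z":0.01,"roll":0,"claw":0.0},
    {"x":-0.022,"y":-0.053,"z":0.01,"roll":0,"claw":0.0},
    {"x":-0.022,"y":-0.053,"z":0.01,"roll":0,"claw":0.0},
    {"x":-0.022,"y":-0.053,"z":0.015,"roll":0,"claw":0.0},
    {"x":-0.022,"y":-0.053,"z":0.015,"roll":0,"claw":0.0},
    {"x":-0.022,"y":-0.053,"z":0.015,"roll":0,"claw":0.0},
    {"x":-0.022,"y":-0.053,"z":0.015,"roll":0,"claw":0.0},
    {"x":-0.022,"y":-0.053,"z":0.015,"roll":0,"claw":0.0}
  ]
}}

```text
time: 4.4
tool_pos: [0.1129, 1.1509, 0.297]
tool_rot: [-2.289, 0.471, -0.007]
force: [-0.2, 0.5, 0.1]
gripper_width: 0.003
```

```bash
python3 st.py
```

```text
t 4.4 q [ 1.665  1.181  1.407  0.255 -1.03  -0.543] F [-0.2  0.5  0.1] w 0.003
[[ 0.931 -0.332  0.15   0.113]
 [-0.336 -0.624  0.705  1.151]
 [-0.14  -0.707 -0.693  0.297]]
tilt deg 46.1 towards [0.15  0.705]
```

Request:
{"api": "drive_tool", "payload": {
  "series": [
    {"x":-0.02,"y":-0.05,"z":0.02,"roll":0,"claw":0.0},
    {"x":-0.02,"y":-0.05,"z":0.02,"roll":0,"claw":0.0},
    {"x":-0.02,"y":-0.05,"z":0.02,"roll":0,"claw":0.0}
  ]
}}

```text
time: 4.78
tool_pos: [0.1049, 1.1712, 0.3242]
tool_rot: [-2.19, 0.447, 0.001]
force: [-0.2, 0.0, -0.5]
gripper_width: 0.004
```

```bash
cat > plan.py <<'E'
from h import *
import sys, json
# usage: plan.py roll_total 'x,y,z' 'x,y,z' ... [max step m]
def plan(wps,roll=0,step=0.058,claw=0.0):
    T=T_tool(); p=T[:3,3]; Rm=T[:3,:3]; rows=[]
    segs=[]
    for w in wps:
        w=np.array(w,float); n=max(1,int(np.ceil(np.linalg.norm(w-p)/step)))
        for i in range(n): segs.append((w-p)/n)
        p=w
    rem=roll
    k=0
    while k<len(segs) or abs(rem)>.05:
        v=segs[k] if k<len(segs) else np.zeros(3); r=np.clip(rem,-10,10); rem-=r
        t=Rm.T@v; rows.append((t.round(4),round(float(r),1)))
        Rm=Rm@R.from_rotvec([0,0,np.radians(r)]).as_matrix(); k+=1
    for t,r in rows: print(f'x {t[0]:.4f} y {t[1]:.4f} z {t[2]:.4f} roll {r}')
    return Rm
E
python3 st.py; python3 - <<'E'
from plan import *
T=T_tool(); x,y=T[:3,0],T[:3,1]; phi=np.degrees(np.arctan2(-y[2],-x[2])); print('roll',phi)
Rm=plan([(0.15,0.85,.36),(0.30,0.6,.36),(0.42,0.25,.36),(0.50,-0.1,.32)],phi); print(Rm.round(3))
E
```

```text
t 4.775 q [ 1.674  1.183  1.406  0.298 -0.932 -0.574] F [-0.2  0.  -0.5] w 0.004
[[ 0.935 -0.317  0.157  0.105]
 [-0.316 -0.552  0.771  1.171]
 [-0.158 -0.771 -0.617  0.324]]
tilt deg 51.9 towards [0.157 0.771]
roll 78.43270612856773
x 0.0230 y 0.0226 z -0.0438 roll 10.0
x 0.0266 y 0.0182 z -0.0438 roll 10.0
x 0.0294 y 0.0133 z -0.0438 roll 10.0
x 0.0312 y 0.0080 z -0.0438 roll 10.0
x 0.0321 y 0.0025 z -0.0438 roll 10.0
x 0.0321 y -0.0031 z -0.0438 roll 10.0
x 0.0313 y -0.0241 z -0.0282 roll 10.0
x 0.0267 y -0.0292 z -0.0282 roll 8.4
x 0.0221 y -0.0328 z -0.0282 roll 0.0
x 0.0221 y -0.0328 z -0.0282 roll 0.0
x 0.0221 y -0.0328 z -0.0282 roll 0.0
x 0.0221 y -0.0328 z -0.0282 roll 0.0
x 0.0281 y -0.0268 z -0.0359 roll 0.0
x 0.0281 y -0.0268 z -0.0359 roll 0.0
x 0.0281 y -0.0268 z -0.0359 roll 0.0
x 0.0281 y -0.0268 z -0.0359 roll 0.0
x 0.0281 y -0.0268 z -0.0359 roll 0.0
x 0.0281 y -0.0268 z -0.0359 roll 0.0
x 0.0281 y -0.0268 z -0.0359 roll 0.0
x 0.0333 y -0.0212 z -0.0333 roll 0.0
x 0.0333 y -0.0212 z -0.0333 roll 0.0
x 0.0333 y -0.0212 z -0.0333 roll 0.0
x 0.0333 y -0.0212 z -0.0333 roll 0.0
x 0.0333 y -0.0212 z -0.0333 roll 0.0
x 0.0333 y -0.0212 z -0.0333 roll 0.0
x 0.0333 y -0.0212 z -0.0333 roll 0.0
[[-0.123 -0.98   0.157]
 [-0.604  0.199  0.771]
 [-0.787 -0.    -0.617]]
```

Request:
{"api": "drive_tool", "payload": {
  "series": [
    {"x":0.023,"y":0.0226,"z":-0.0438,"roll":10,"claw":0},
    {"x":0.0266,"y":0.018,"z":-0.0438,"roll":10,"claw":0},
    {"x":0.0294,"y":0.0133,"z":-0.0438,"roll":10,"claw":0},
    {"x":0.0312,"y":0.008,"z":-0.0438,"roll":10,"claw":0},
    {"x":0.032,"y":0.0025,"z":-0.0438,"roll":10,"claw":0},
    {"x":0.032,"y":-0.003,"z":-0.0438,"roll":10,"claw":0},
    {"x":0.0313,"y":-0.024,"z":-0.0282,"roll":10,"claw":0},
    {"x":0.0267,"y":-0.029,"z":-0.0282,"roll":8.4,"claw":0},
    {"x":0.022,"y":-0.033,"z":-0.0282,"roll":0,"claw":0},
    {"x":0.022,"y":-0.033,"z":-0.0282,"roll":0,"claw":0},
    {"x":0.022,"y":-0.033,"z":-0.0282,"roll":0,"claw":0},
    {"x":0.022,"y":-0.033,"z":-0.0282,"roll":0,"claw":0}
  ]
}}

```text
time: 6.28
tool_pos: [0.3341, 0.6861, 0.4039]
tool_rot: [-1.601, 1.659, 0.623]
force: [0.7, 0.3, 0.6]
gripper_width: 0.006
```

```bash
python3 st.py
```

```text
t 6.275 q [ 1.317  0.183 -0.091 -0.071 -0.386 -1.301] F [0.7 0.3 0.6] w 0.006
[[ 0.047 -0.984  0.173  0.334]
 [-0.627  0.105  0.772  0.686]
 [-0.778 -0.145 -0.612  0.404]]
tilt deg 52.3 towards [0.173 0.772]
```

```bash
python3 - <<'E'
from plan import *
T=T_tool(); x,y=T[:3,0],T[:3,1]; phi=np.degrees(np.arctan2(-y[2],-x[2])); print('roll',phi)
Rm=plan([(0.40,0.4,.38),(0.50,0.1,.36),(0.53,-0.12,.30)],phi,step=.055); print(Rm.round(3))
E
```

```text
roll 10.541981910922377
x 0.0335 y -0.0152 z -0.0325 roll 10.0
x 0.0304 y -0.0208 z -0.0325 roll 0.5
x 0.0302 y -0.0211 z -0.0325 roll 0.0
x 0.0302 y -0.0211 z -0.0325 roll 0.0
x 0.0302 y -0.0211 z -0.0325 roll 0.0
x 0.0302 y -0.0211 z -0.0325 roll 0.0
x 0.0303 y -0.0272 z -0.0337 roll 0.0
x 0.0303 y -0.0272 z -0.0337 roll 0.0
x 0.0303 y -0.0272 z -0.0337 roll 0.0
x 0.0303 y -0.0272 z -0.0337 roll 0.0
x 0.0303 y -0.0272 z -0.0337 roll 0.0
x 0.0303 y -0.0272 z -0.0337 roll 0.0
x 0.0350 y -0.0155 z -0.0256 roll 0.0
x 0.0350 y -0.0155 z -0.0256 roll 0.0
x 0.0350 y -0.0155 z -0.0256 roll 0.0
x 0.0350 y -0.0155 z -0.0256 roll 0.0
x 0.0350 y -0.0155 z -0.0256 roll 0.0
[[-0.133 -0.976  0.173]
 [-0.597  0.218  0.772]
 [-0.791 -0.    -0.612]]
```

Request:
{"api": "drive_tool", "payload": {
  "series": [
    {"x":0.0335,"y":-0.015,"z":-0.0325,"roll":10,"claw":0},
    {"x":0.03,"y":-0.021,"z":-0.0325,"roll":0.5,"claw":0},
    {"x":0.03,"y":-0.021,"z":-0.0325,"roll":0,"claw":0},
    {"x":0.03,"y":-0.021,"z":-0.0325,"roll":0,"claw":0},
    {"x":0.03,"y":-0.021,"z":-0.0325,"roll":0,"claw":0},
    {"x":0.03,"y":-0.021,"z":-0.0325,"roll":0,"claw":0}
  ]
}}

```text
time: 7.02
tool_pos: [0.3992, 0.4, 0.3813]
tool_rot: [-1.458, 1.819, 0.713]
force: [1.3, 0.0, 0.1]
gripper_width: 0.009
```

```bash
python3 st.py;  python3 - <<'E'
from plan import *
T=T_tool(); x,y=T[:3,0],T[:3,1]; phi=np.degrees(np.arctan2(-y[2],-x[2])); print('roll',phi)
Rm=plan([(0.50,0.1,.36),(0.53,-0.12,.30)],phi,step=.055); print(Rm.round(3))
E
```

```text
t 7.025 q [ 0.77  -0.077 -0.205 -0.692 -0.745 -0.64 ] F [1.3 0.  0.1] w 0.009
[[-0.132 -0.976  0.175  0.399]
 [-0.598  0.219  0.771  0.4  ]
 [-0.791 -0.003 -0.612  0.381]]
tilt deg 52.3 towards [0.175 0.771]
roll 0.19298025466562074
x 0.0305 y -0.0273 z -0.0335 roll 0.2
x 0.0304 y -0.0274 z -0.0335 roll 0.0
x 0.0304 y -0.0274 z -0.0335 roll 0.0
x 0.0304 y -0.0274 z -0.0335 roll 0.0
x 0.0304 y -0.0274 z -0.0335 roll 0.0
x 0.0304 y -0.0274 z -0.0335 roll 0.0
x 0.0349 y -0.0156 z -0.0256 roll 0.0
x 0.0349 y -0.0156 z -0.0256 roll 0.0
x 0.0349 y -0.0156 z -0.0256 roll 0.0
x 0.0349 y -0.0156 z -0.0256 roll 0.0
x 0.0349 y -0.0156 z -0.0256 roll 0.0
[[-0.135 -0.975  0.175]
 [-0.597  0.221  0.771]
 [-0.791  0.    -0.612]]
```

Request:
{"api": "drive_tool", "payload": {
  "series": [
    {"x":0.0305,"y":-0.0274,"z":-0.0335,"roll":0,"claw":0},
    {"x":0.0305,"y":-0.0274,"z":-0.0335,"roll":0,"claw":0},
    {"x":0.0305,"y":-0.0274,"z":-0.0335,"roll":0,"claw":0},
    {"x":0.0305,"y":-0.0274,"z":-0.0335,"roll":0,"claw":0},
    {"x":0.0305,"y":-0.0274,"z":-0.0335,"roll":0,"claw":0},
    {"x":0.0305,"y":-0.0274,"z":-0.0335,"roll":0,"claw":0},
    {"x":0.035,"y":-0.0156,"z":-0.0256,"roll":0,"claw":0},
    {"x":0.035,"y":-0.0156,"z":-0.0256,"roll":0,"claw":0},
    {"x":0.035,"y":-0.0156,"z":-0.0256,"roll":0,"claw":0},
    {"x":0.035,"y":-0.0156,"z":-0.0256,"roll":0,"claw":0},
    {"x":0.035,"y":-0.0156,"z":-0.0256,"roll":0,"claw":0}
  ]
}}

```text
time: 8.4
tool_pos: [0.5311, -0.1213, 0.2992]
tool_rot: [-1.459, 1.823, 0.711]
force: [0.7, -0.4, 0.6]
gripper_width: 0.004
```

```bash
python3 st.py;  python3 - <<'E'
from plan import *
im,d,K,C=grab('scene','scene1.png'); np.savez('scene1.npz',im=im,d=d,K=K,C=C,W=pts(d,K,C))
im,d,K,C=grab('wrist','wrist1.png'); W=pts(d,K,C); np.savez('wrist1.npz',im=im,d=d,K=K,C=C,W=W)
print(C.round(3))
for l in ['specimen_tray','mouth_rail','bay_roof','roller_bay']:
    for r in arm.landmark_of('wrist',l)[:2]: print(l,r)
E
```

```text
t 8.4 q [-0.469  0.357  0.161 -0.874 -1.639  0.308] F [ 0.7 -0.4  0.6] w 0.004
[[-0.134 -0.976  0.175  0.531]
 [-0.6    0.22   0.769 -0.121]
 [-0.789 -0.002 -0.615  0.299]]
tilt deg 52.1 towards [0.175 0.769]
[[-0.975  0.086  0.207  0.492]
 [ 0.224  0.364  0.904 -0.296]
 [ 0.003  0.927 -0.374  0.335]
 [ 0.     0.     0.     1.   ]]
specimen_tray {'at': [84.2, 261.5], 'confidence': 0.93}
mouth_rail {'at': [158.7, 269.3], 'confidence': 0.91}
bay_roof {'at': [145.3, 266.4], 'confidence': 0.83}
```

View pics/wrist1.png

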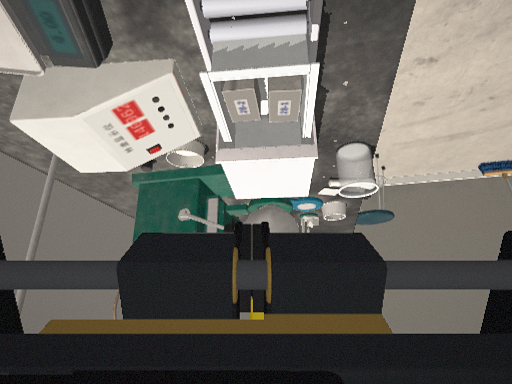

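View pics/scene1.png

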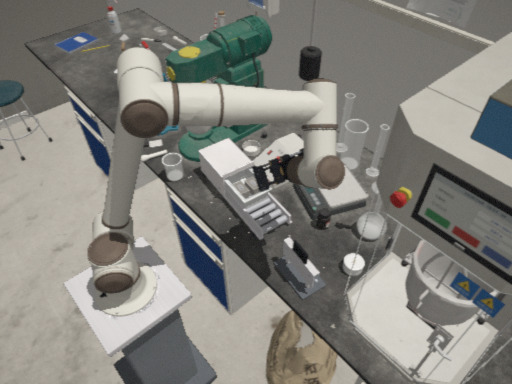

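```bash
cat > lane.py <<'E'
import numpy as np
d=np.array([.1265,.992]); d/=np.linalg.norm(d); ex=np.array([d[1],-d[0]]); O=np.array([.5578,.063])
def tol(W): 
    q=W[...,:2]-O; return np.stack([q@ex,q@d,W[...,2]],-1)
def tow(l): l=np.asarray(l,float); return np.append(O+l[0]*ex+l[1]*d,l[2])
E
python3 - <<'E'
from h import *; from lane import *
for n in ['wrist1','top0']:
    D=np.load(n+'.npz'); L=tol(D['W']); x,y,z=L[...,0],L[...,1],L[...,2]
    m=(abs(x)<.09)&(y>-.13)&(y<.02)&(z>.092)&(z<.108)
    print(n,'rim pts',m.sum(),'x',np.percentile(x[m],[1,50,99]).round(3),'y',np.percentile(y[m],[.5,2,50,98]).round(4),'z',np.median(z[m]).round(4))
    m2=m&(y<-.08); 
    if m2.sum()>20:
        for a in (-.05,-.025,0,.025,.05):
            mm=m2&(abs(x-a)<.01); print(a,mm.sum(),np.percentile(y[mm],[3,50,97]).round(4) if mm.sum() else '')
    m=(abs(x)<.09)&(y>.0)&(y<.05)&(z>.124)&(z<.142)
    print(' rail',m.sum(),np.percentile(x[m],[1,50,99]).round(3),np.percentile(y[m],[2,50,98]).round(4),np.percentile(z[m],[50,98]).round(4))
    for s in (-1,1):
        mm=m&(x*s>.02); print('  ',s,np.median(y[mm]).round(4))
    m=(abs(x)<.1)&(y>.05)&(y<.3)&(abs(z-.118)<.006)
    P=np.stack([x[m],y[m]],-1); print(' roof x',np.percentile(x[m],[1,99]).round(4),'y',np.percentile(y[m],[99]).round(4))
    for a in(.08,.2):
        mm=m&(abs(y-a)<.02); print('   ',a,np.percentile(x[mm],[2,98]).round(4))
    m=(abs(x)<.09)&(y>-.2)&(y<-.12)&(z>.052)&(z<.066)
    print(' channel x',np.percentile(x[m&(x<0)],[3,50,97]).round(4),np.percentile(x[m&(x>0)],[3,50,97]).round(4))
E
```

```text
wrist1 rim pts 2602 x [-0.064 -0.005  0.059] y [-0.1115 -0.111  -0.097   0.013 ] z 0.1005
-0.05 313 [-0.1113 -0.1029 -0.0823]
-0.025 214 [-0.1112 -0.1065 -0.0989]
0 208 [-0.1111 -0.1062 -0.0982]
0.025 207 [-0.1109 -0.1059 -0.0983]
0.05 324 [-0.1102 -0.1003 -0.0812]
 rail 878 [-0.071 -0.003  0.067] [0.0226 0.0241 0.0264] [0.1305 0.136 ]
   -1 0.0241
   1 0.0241
 roof x [-0.0713  0.0671] y [0.2174]
    0.08 [-0.07    0.0657]
    0.2 [-0.07    0.0652]
 channel x [-0.0662 -0.0621 -0.0587] [0.0552 0.0583 0.0626]
top0 rim pts 615 x [-0.063  0.004  0.06 ] y [-0.108  -0.1074 -0.0535  0.0155] z 0.1005
-0.05 47 [-0.1075 -0.0982 -0.0808]
-0.025 27 [-0.1081 -0.1033 -0.0959]
0 30 [-0.1081 -0.1022 -0.0957]
0.025 29 [-0.1077 -0.1018 -0.0958]
0.05 50 [-0.1068 -0.0966 -0.0805]
 rail 89 [-0.07  -0.003  0.066] [0.0257 0.0276 0.0338] [0.1352 0.1409]
   -1 0.0278
   1 0.0275
 roof x [-0.0701  0.0697] y [0.2209]
    0.08 [-0.0688  0.0676]
    0.2 [-0.0684  0.0676]
 channel x [-0.0648 -0.0609 -0.0566] [0.0559 0.0601 0.065 ]
```

```bash
sed -i 's/O=np.array(.*/O=np.array([.5558,.0633])/' lane.py; python3 - <<'E'
from plan import *; from lane import *
a=tow([0,-.13,.16]);b=tow([0,-.13,.066]); print(a,b)
plan([a,b],0,step=.045)
E
```

```text
[ 0.53935554 -0.06565573  0.16      ] [ 0.53935554 -0.06565573  0.066     ]
x 0.0194 y 0.0009 z 0.0321 roll 0.0
x 0.0194 y 0.0009 z 0.0321 roll 0.0
x 0.0194 y 0.0009 z 0.0321 roll 0.0
x 0.0194 y 0.0009 z 0.0321 roll 0.0
x 0.0247 y 0.0000 z 0.0192 roll 0.0
x 0.0247 y 0.0000 z 0.0192 roll 0.0
x 0.0247 y 0.0000 z 0.0192 roll 0.0
```

Request:
{"api": "drive_tool", "payload": {
  "series": [
    {"x":0.0194,"y":0.001,"z":0.032,"roll":0,"claw":0},
    {"x":0.0194,"y":0.001,"z":0.032,"roll":0,"claw":0},
    {"x":0.0194,"y":0.001,"z":0.032,"roll":0,"claw":0},
    {"x":0.0194,"y":0.001,"z":0.032,"roll":0,"claw":0},
    {"x":0.0247,"y":0,"z":0.0192,"roll":0,"claw":0},
    {"x":0.0247,"y":0,"z":0.0192,"roll":0,"claw":0},
    {"x":0,"y":0,"z":0,"roll":0,"claw":0}
  ]
}}

```text
time: 9.57
tool_pos: [0.5376, -0.0648, 0.0959]
tool_rot: [-1.459, 1.823, 0.719]
force: [-0.2, 0.4, 0.7]
gripper_width: 0.004
```

```bash
python3 st.py;  python3 - <<'E'
from plan import *
im,d,K,C=grab('scene','scene2.png'); c=cv2.resize(im[100:300,180:380],None,fx=3,fy=3,interpolation=cv2.INTER_CUBIC); cv2.imwrite('pics/scene2c.png',c)
im,d,K,C=grab('wrist','wrist2.png')
E
```

```text
t 9.575 q [-0.389  0.563 -0.075 -0.936 -1.311  0.607] F [-0.2  0.4  0.7] w 0.004
[[-0.136 -0.976  0.17   0.538]
 [-0.598  0.217  0.772 -0.065]
 [-0.79   0.004 -0.613  0.096]]
tilt deg 52.2 towards [0.17  0.772]
```

View pics/wrist2.png

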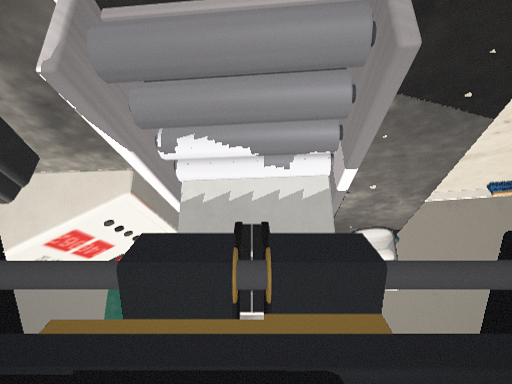

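View pics/scene2c.png

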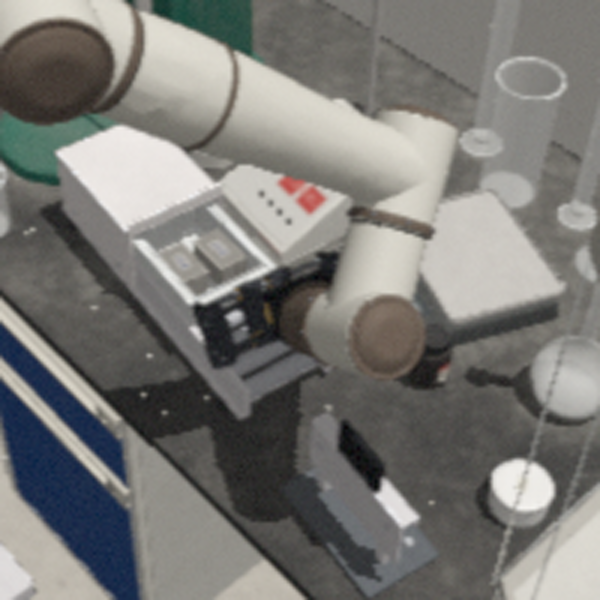

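Request:
{"api": "drive_tool", "payload": {
  "series": [
    {"x":0.0118,"y":0,"z":0.0092,"roll":0,"claw":0},
    {"x":0.0118,"y":0,"z":0.0092,"roll":0,"claw":0},
    {"x":-0.0049,"y":0.0007,"z":0.0063,"roll":0,"claw":0},
    {"x":-0.0049,"y":0.0007,"z":0.0063,"roll":0,"claw":0},
    {"x":-0.0049,"y":0.0007,"z":0.0063,"roll":0,"claw":0},
    {"x":-0.0049,"y":0.0007,"z":0.0063,"roll":0,"claw":0},
    {"x":-0.0049,"y":0.0007,"z":0.0063,"roll":0,"claw":0},
    {"x":-0.0049,"y":0.0007,"z":0.0063,"roll":0,"claw":0}
  ]
}}

```text
time: 10.68
tool_pos: [0.5451, -0.0181, 0.0672]
tool_rot: [-1.459, 1.822, 0.713]
force: [-0.8, -2.0, 0.4]
gripper_width: 0.007
```

```bash
python3 st.py;  python3 - <<'E'
from plan import *; from lane import *
print('lane',tol(T_tool()[:3,3]))
im,d,K,C=grab('wrist','wrist3.png')
E
```

```text
t 10.675 q [-0.318  0.587 -0.12  -0.99  -1.223  0.636] F [-0.8 -2.   0.4] w 0.007
[[-0.134 -0.976  0.173  0.545]
 [-0.599  0.219  0.77  -0.018]
 [-0.79  -0.001 -0.614  0.067]]
tilt deg 52.1 towards [0.173 0.77 ]
lane [-0.00034445 -0.08209042  0.06716994]
```

View pics/wrist3.png

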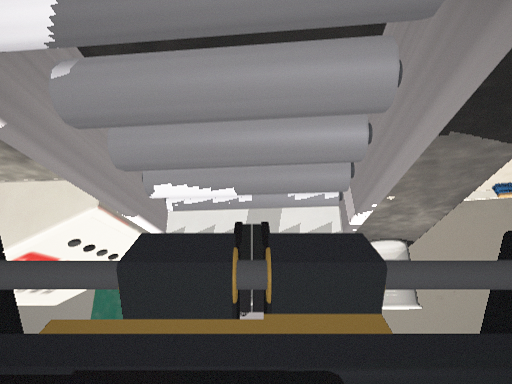

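Request:
{"api": "drive_tool", "payload": {
  "series": [
    {"x":-0.0049,"y":0.0007,"z":0.0063,"roll":0,"claw":0},
    {"x":-0.0049,"y":0.0007,"z":0.0063,"roll":0,"claw":0},
    {"x":-0.0049,"y":0.0007,"z":0.0063,"roll":0,"claw":0},
    {"x":-0.0049,"y":0.0007,"z":0.0063,"roll":0,"claw":0},
    {"x":-0.0049,"y":0.0007,"z":0.0063,"roll":0,"claw":0},
    {"x":-0.0049,"y":0.0007,"z":0.0063,"roll":0,"claw":0},
    {"x":-0.0049,"y":0.0007,"z":0.0063,"roll":0,"claw":0},
    {"x":-0.0049,"y":0.0007,"z":0.0063,"roll":0,"claw":0},
    {"x":-0.0049,"y":0.0007,"z":0.0063,"roll":0,"claw":0},
    {"x":-0.0049,"y":0.0007,"z":0.0063,"roll":0,"claw":0},
    {"x":-0.0049,"y":0.0007,"z":0.0063,"roll":0,"claw":0}
  ]
}}

```text
time: 12.1
tool_pos: [0.5566, 0.0693, 0.067]
tool_rot: [-1.459, 1.822, 0.714]
force: [-1.4, -1.6, 0.9]
gripper_width: 0.009
```

```bash
python3 st.py;  python3 - <<'E'
from plan import *; from lane import *
print('lane',tol(T_tool()[:3,3]))
im,d,K,C=grab('top','top4.png'); W=pts(d,K,C); np.savez('top4.npz',im=im,d=d,K=K,C=C,W=W)
c=cv2.resize(im[140:260,130:400],None,fx=2.9,fy=2.9,interpolation=cv2.INTER_CUBIC); cv2.imwrite('pics/top4c.png',c)
im,d,K,C=grab('scene'); c=cv2.resize(im[100:300,180:380],None,fx=3,fy=3,interpolation=cv2.INTER_CUBIC); cv2.imwrite('pics/scene4c.png',c)
im,d,K,C=grab('wrist','wrist4.png')
E
```

```text
t 12.1 q [-0.174  0.562 -0.161 -1.066 -1.123  0.589] F [-1.4 -1.6  0.9] w 0.009
[[-0.134 -0.976  0.173  0.557]
 [-0.599  0.219  0.77   0.069]
 [-0.79   0.    -0.614  0.067]]
tilt deg 52.1 towards [0.173 0.77 ]
lane [5.83126686e-06 6.06081219e-03 6.69584176e-02]
```

View pics/top4c.png

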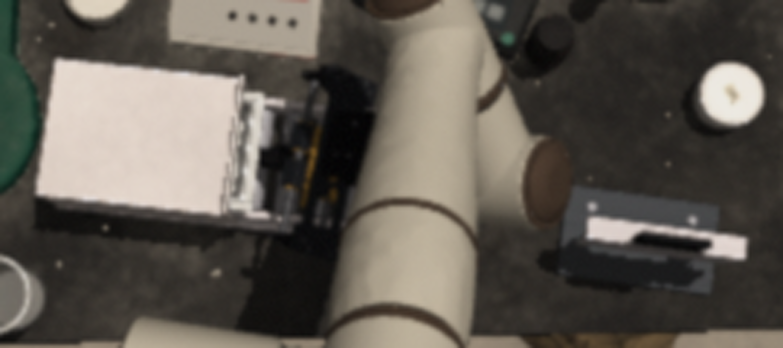

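View pics/scene4c.png

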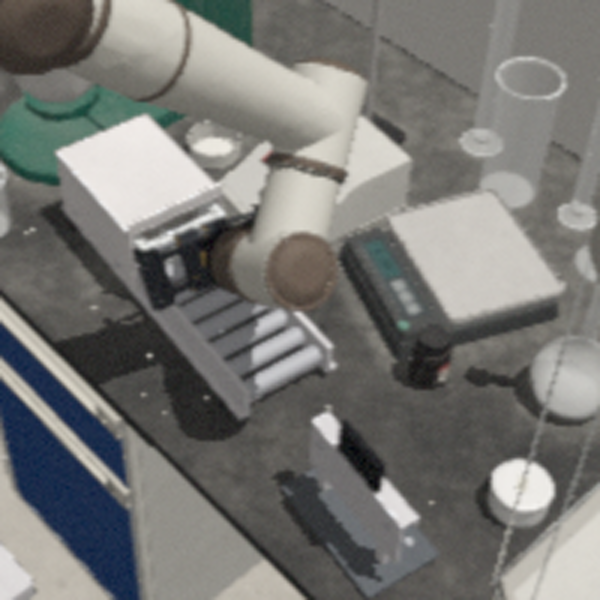

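View pics/wrist4.png

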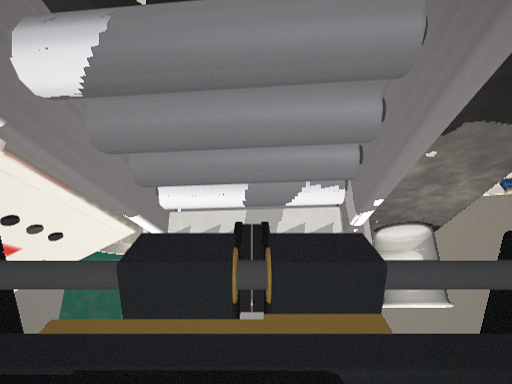

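Request:
{"api": "drive_tool", "payload": {
  "series": [
    {"x":-0.0043,"y":0.0006,"z":0.0055,"roll":0,"claw":0},
    {"x":-0.0043,"y":0.0006,"z":0.0055,"roll":0,"claw":0},
    {"x":-0.0043,"y":0.0006,"z":0.0055,"roll":0,"claw":0},
    {"x":-0.0024,"y":0.0004,"z":0.0032,"roll":0,"claw":0},
    {"x":-0.0024,"y":0.0004,"z":0.0032,"roll":0,"claw":0},
    {"x":0,"y":0,"z":0,"roll":0,"claw":0}
  ]
}}

```text
time: 13.0
tool_pos: [0.5605, 0.0981, 0.0671]
tool_rot: [-1.459, 1.821, 0.714]
force: [0.4, -0.8, 0.1]
gripper_width: 0.003
```

```bash
python3 st.py;  python3 - <<'E'
from plan import *; from lane import *
print('lane',tol(T_tool()[:3,3]))
E
```

```text
t 13.0 q [-0.125  0.556 -0.167 -1.09  -1.09   0.571] F [ 0.4 -0.8  0.1] w 0.003
[[-0.134 -0.976  0.173  0.56 ]
 [-0.598  0.218  0.771  0.098]
 [-0.79  -0.    -0.613  0.067]]
tilt deg 52.2 towards [0.173 0.771]
lane [0.00022513 0.03511799 0.06711334]
```

Now creep the last bit and watch the force.

Request:
{"api": "drive_tool", "payload": {
  "series": [
    {"x":-0.0018,"y":0.0003,"z":0.0024,"roll":0,"claw":0},
    {"x":-0.0018,"y":0.0003,"z":0.0024,"roll":0,"claw":0}
  ]
}}

```text
time: 13.25
tool_pos: [0.5612, 0.1036, 0.0669]
tool_rot: [-1.459, 1.822, 0.714]
force: [0.2, -1.1, 1.0]
gripper_width: 0.007
```

Request:
{"api": "drive_tool", "payload": {
  "series": [
    {"x":-0.0012,"y":0.0002,"z":0.0016,"roll":0,"claw":0}
  ]
}}

```text
time: 13.38
tool_pos: [0.5615, 0.1053, 0.0668]
tool_rot: [-1.46, 1.822, 0.713]
force: [-1.1, -5.7, 1.8]
gripper_width: 0.003
```

Request:
{"api": "drive_tool", "payload": {
  "series": [
    {"x":-0.0012,"y":0.0002,"z":0.0016,"roll":0,"claw":0}
  ]
}}

```text
time: 13.5
tool_pos: [0.5616, 0.1058, 0.0666]
tool_rot: [-1.462, 1.823, 0.711]
force: [-4.4, -12.3, 4.7]
gripper_width: 0.002
```

Request:
{"api": "drive_tool", "payload": {
  "series": [
    {"x":0.0024,"y":-0.0004,"z":-0.0032,"roll":0,"claw":0},
    {"x":0.0092,"y":-0.0014,"z":-0.0118,"roll":0,"claw":0},
    {"x":0.018,"y":-0.0028,"z":-0.0236,"roll":0,"claw":0},
    {"x":0.018,"y":-0.0028,"z":-0.0236,"roll":0,"claw":0},
    {"x":0.018,"y":-0.0028,"z":-0.0236,"roll":0,"claw":0},
    {"x":-0.02,"y":-0.001,"z":-0.04,"roll":0,"claw":0},
    {"x":-0.03,"y":0,"z":-0.03,"roll":0,"claw":0},
    {"x":-0.03,"y":0,"z":-0.03,"roll":0,"claw":0}
  ]
}}

```text
time: 14.5
tool_pos: [0.542, -0.0302, 0.1931]
tool_rot: [-1.458, 1.823, 0.715]
force: [0.0, -0.7, 0.5]
gripper_width: 0.007
```

```bash
python3 st.py;  python3 - <<'E'
from plan import *; from lane import *
print('lane',tol(T_tool()[:3,3]))
im,d,K,C=grab('scene','scene5.png'); c=cv2.resize(im[100:300,180:380],None,fx=3,fy=3,interpolation=cv2.INTER_CUBIC); cv2.imwrite('pics/scene5c.png',c)
im,d,K,C=grab('wrist','wrist5.png'); W=pts(d,K,C); L=tol(W); x,y,z=L[...,0],L[...,1],L[...,2]
m=(abs(x)<.06)&(y>.028)&(y<.06)&(z>.055)&(z<.104)
print(m.sum())
for a,b in ((.094,.104),(.08,.094),(.06,.08)):
    mm=m&(z>a)&(z<b); print(a,b,mm.sum(),np.percentile(y[mm],[5,50,95]).round(4) if mm.sum() else '')
E
```

```text
t 14.5 q [-0.326  0.408 -0.041 -0.928 -1.378  0.419] F [ 0.  -0.7  0.5] w 0.007
[[-0.135 -0.976  0.173  0.542]
 [-0.598  0.22   0.771 -0.03 ]
 [-0.79   0.001 -0.613  0.193]]
tilt deg 52.2 towards [0.173 0.771]
lane [-0.00185211 -0.09452652  0.19314995]
3734
0.094 0.104 869 [0.0378 0.0409 0.0508]
0.08 0.094 951 [0.0474 0.0486 0.0498]
0.06 0.08 1467 [0.0475 0.0486 0.0498]
```

View pics/wrist5.png

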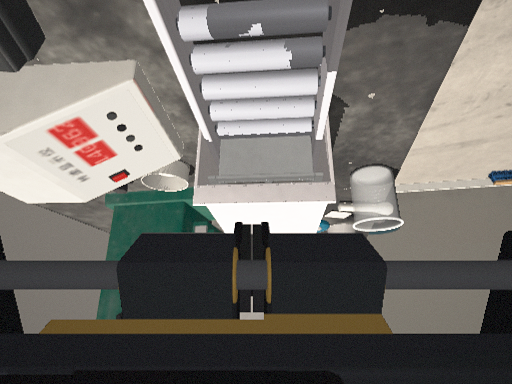

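View pics/scene5c.png

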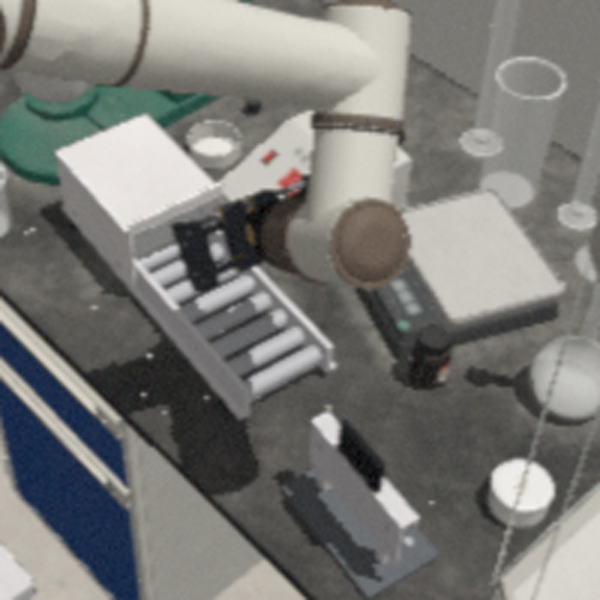

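```bash
python3 - <<'E'
from h import *
for n in ['top0','scene0']:
    W=np.load(n+'.npz')['W']; x,y,z=W[...,0],W[...,1],W[...,2]
    for zl in (.05,.2,.4):
        m=(y<-.4)&(z>zl)&(x>-.2); print(n,zl,m.sum(), 'min x',np.nanpercentile(x[m],[.5,5]).round(3),'max y',np.nanpercentile(y[m],[95,99.5]).round(3))
    for yy in (-.45,-.6,-.8,-1.0,-1.2):
        m=(abs(y-yy)<.06)&(z>.03); print('  y',yy,m.sum(),np.nanpercentile(x[m],[1,5]).round(3) if m.sum()>5 else '')
    m=(abs(x)<.3)&(y<-.35)&(z>-.05); print(' floor zone',m.sum(), W[m][:3])
E
```

```text
top0 0.05 25783 min x [0.431 0.468] max y [-0.503 -0.411]
top0 0.2 15599 min x [0.433 0.511] max y [-0.505 -0.434]
top0 0.4 9366 min x [0.461 0.498] max y [-0.506 -0.501]
  y -0.45 14431 [0.482 0.524]
  y -0.6 6707 [0.431 0.452]
  y -0.8 828 [0.427 0.432]
  y -1.0 0 
  y -1.2 0 
 floor zone 0 []
scene0 0.05 40963 min x [0.397 0.419] max y [-0.521 -0.406]
scene0 0.2 30139 min x [0.395 0.419] max y [-0.525 -0.408]
scene0 0.4 25021 min x [0.396 0.419] max y [-0.523 -0.406]
  y -0.45 1504 [0.435 0.438]
  y -0.6 14563 [0.397 0.42 ]
  y -0.8 9815 [0.403 0.418]
  y -1.0 0 
  y -1.2 0 
 floor zone 0 []
```

```bash
python3 - <<'E'
from plan import *
plan([(0.45,-.05,.40),(.31,-.25,.42),(.15,-.42,.42),(0,-.55,.42)],0,step=.058)
E
```

```text
x -0.0342 y 0.0214 z -0.0390 roll 0.0
x -0.0342 y 0.0214 z -0.0390 roll 0.0
x -0.0342 y 0.0214 z -0.0390 roll 0.0
x -0.0342 y 0.0214 z -0.0390 roll 0.0
x 0.0245 y 0.0185 z -0.0382 roll 0.0
x 0.0245 y 0.0185 z -0.0382 roll 0.0
x 0.0245 y 0.0185 z -0.0382 roll 0.0
x 0.0245 y 0.0185 z -0.0382 roll 0.0
x 0.0245 y 0.0185 z -0.0382 roll 0.0
x 0.0245 y 0.0238 z -0.0318 roll 0.0
x 0.0245 y 0.0238 z -0.0318 roll 0.0
x 0.0245 y 0.0238 z -0.0318 roll 0.0
x 0.0245 y 0.0238 z -0.0318 roll 0.0
x 0.0245 y 0.0238 z -0.0318 roll 0.0
x 0.0243 y 0.0295 z -0.0317 roll 0.0
x 0.0243 y 0.0295 z -0.0317 roll 0.0
x 0.0243 y 0.0295 z -0.0317 roll 0.0
x 0.0243 y 0.0295 z -0.0317 roll 0.0
```

Request:
{"api": "drive_tool", "payload": {
  "series": [
    {"x":-0.034,"y":0.021,"z":-0.039,"roll":0,"claw":0},
    {"x":-0.034,"y":0.021,"z":-0.039,"roll":0,"claw":0},
    {"x":-0.034,"y":0.021,"z":-0.039,"roll":0,"claw":0},
    {"x":-0.034,"y":0.021,"z":-0.039,"roll":0,"claw":0},
    {"x":0.0245,"y":0.0185,"z":-0.038,"roll":0,"claw":0},
    {"x":0.0245,"y":0.0185,"z":-0.038,"roll":0,"claw":0},
    {"x":0.0245,"y":0.0185,"z":-0.038,"roll":0,"claw":0},
    {"x":0.0245,"y":0.0185,"z":-0.038,"roll":0,"claw":0},
    {"x":0.0245,"y":0.0185,"z":-0.038,"roll":0,"claw":0}
  ]
}}

```text
time: 15.72
tool_pos: [0.3109, -0.2505, 0.4147]
tool_rot: [-1.458, 1.821, 0.715]
force: [1.1, 0.5, 0.1]
gripper_width: 0.004
```

```bash
python3 st.py;  python3 - <<'E'
from plan import *
plan([(.15,-.42,.42),(0,-.58,.42)],0,step=.058)
im,d,K,C=grab('scene','scene6.png')
E
```

```text
t 15.725 q [-0.88   0.208  0.217 -0.799 -2.082  0.436] F [1.1 0.5 0.1] w 0.004
[[-0.134 -0.976  0.173  0.311]
 [-0.597  0.219  0.772 -0.25 ]
 [-0.791  0.001 -0.612  0.415]]
tilt deg 52.2 towards [0.173 0.772]
x 0.0237 y 0.0240 z -0.0324 roll 0.0
x 0.0237 y 0.0240 z -0.0324 roll 0.0
x 0.0237 y 0.0240 z -0.0324 roll 0.0
x 0.0237 y 0.0240 z -0.0324 roll 0.0
x 0.0237 y 0.0240 z -0.0324 roll 0.0
x 0.0289 y 0.0278 z -0.0373 roll 0.0
x 0.0289 y 0.0278 z -0.0373 roll 0.0
x 0.0289 y 0.0278 z -0.0373 roll 0.0
x 0.0289 y 0.0278 z -0.0373 roll 0.0
```

View pics/scene6.png

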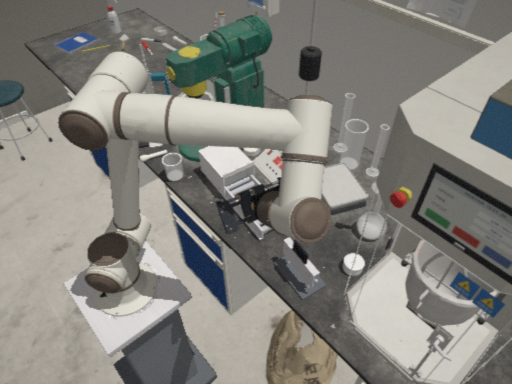

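Request:
{"api": "drive_tool", "payload": {
  "series": [
    {"x":0.0237,"y":0.024,"z":-0.0324,"roll":0,"claw":0},
    {"x":0.0237,"y":0.024,"z":-0.0324,"roll":0,"claw":0},
    {"x":0.0237,"y":0.024,"z":-0.0324,"roll":0,"claw":0},
    {"x":0.0237,"y":0.024,"z":-0.0324,"roll":0,"claw":0},
    {"x":0.0237,"y":0.024,"z":-0.0324,"roll":0,"claw":0},
    {"x":0.029,"y":0.028,"z":-0.037,"roll":0,"claw":0},
    {"x":0.029,"y":0.028,"z":-0.037,"roll":0,"claw":0},
    {"x":0.029,"y":0.028,"z":-0.037,"roll":0,"claw":0},
    {"x":0.029,"y":0.028,"z":-0.037,"roll":0,"claw":0}
  ]
}}

```text
time: 16.9
tool_pos: [-0.0004, -0.5789, 0.4191]
tool_rot: [-1.458, 1.82, 0.715]
force: [0.7, -0.8, 1.4]
gripper_width: 0.007
```

```bash
python3 st.py;  python3 - <<'E'
from plan import *
plan([T_tool()[:3,3]+np.array([-.012,-.059,0])],0,step=.065)
plan([T_tool()[:3,3]+np.array([0,0,.01])],0,step=.065)
E
```

```text
t 16.9 q [-1.469  0.729  0.984 -0.556 -2.648  0.869] F [ 0.7 -0.8  1.4] w 0.007
[[-0.133 -0.976  0.173 -0.   ]
 [-0.597  0.218  0.772 -0.579]
 [-0.791 -0.    -0.612  0.419]]
tilt deg 52.3 towards [0.173 0.772]
x 0.0368 y -0.0012 z -0.0476 roll 0.0
x -0.0079 y -0.0000 z -0.0061 roll 0.0
```

Push outward along (−0.2, −0.98), so the reach limit takes the lean out.

Request:
{"api": "drive_tool", "payload": {
  "series": [
    {"x":0.037,"y":-0.001,"z":-0.048,"roll":0,"claw":0},
    {"x":0.037,"y":-0.001,"z":-0.048,"roll":0,"claw":0},
    {"x":0.037,"y":-0.001,"z":-0.048,"roll":0,"claw":0},
    {"x":0.037,"y":-0.001,"z":-0.048,"roll":0,"claw":0},
    {"x":0.037,"y":-0.001,"z":-0.048,"roll":0,"claw":0},
    {"x":0.037,"y":-0.001,"z":-0.048,"roll":0,"claw":0}
  ]
}}

```text
time: 17.65
tool_pos: [-0.0671, -0.6429, 0.3759]
tool_rot: [-1.387, 1.697, 0.846]
force: [-0.4, 0.3, 0.5]
gripper_width: 0.0
```

```bash
python3 st.py;  python3 - <<'E'
from plan import *
plan([T_tool()[:3,3]+np.array([-.012,-.059,0])],0,step=.065)
plan([T_tool()[:3,3]+np.array([0,0,.01])],0,step=.065)
E
```

```text
t 17.65 q [-1.598  0.985  1.405 -0.981 -2.986  0.498] F [-0.4  0.3  0.5] w 0.0
[[-0.109 -0.982  0.152 -0.067]
 [-0.469  0.186  0.863 -0.643]
 [-0.876  0.023 -0.481  0.376]]
tilt deg 61.2 towards [0.152 0.863]
x 0.0290 y 0.0008 z -0.0528 roll 0.0
x -0.0088 y 0.0002 z -0.0048 roll 0.0
```

```bash
python3 - <<'E'
from plan import *
plan([T_tool()[:3,3]+np.array([.01,.02,-.05])],0,step=.065)
E
```

```text
x 0.0333 y -0.0072 z 0.0429 roll 0.0
```

Request:
{"api": "drive_tool", "payload": {
  "series": [
    {"x":0.033,"y":-0.007,"z":0.043,"roll":0,"claw":0},
    {"x":0.033,"y":-0.007,"z":0.043,"roll":0,"claw":0},
    {"x":0.033,"y":-0.007,"z":0.043,"roll":0,"claw":0}
  ]
}}

```text
time: 18.02
tool_pos: [-0.0314, -0.5898, 0.2501]
tool_rot: [-1.352, 1.692, 0.829]
force: [1.4, -0.7, -0.3]
gripper_width: 0.008
```

```bash
python3 st.py;  python3 - <<'E'
from plan import *
plan([T_tool()[:3,3]+np.array([-.012,-.059,0])],0,step=.065)
plan([T_tool()[:3,3]+np.array([0,0,.01])],0,step=.065)
E
```

```text
t 18.025 q [-1.501  0.89   0.741 -0.395 -2.453  1.114] F [ 1.4 -0.7 -0.3] w 0.008
[[-0.109 -0.977  0.185 -0.031]
 [-0.452  0.214  0.866 -0.59 ]
 [-0.885  0.011 -0.465  0.25 ]]
tilt deg 62.3 towards [0.185 0.866]
x 0.0280 y -0.0009 z -0.0533 roll 0.0
x -0.0089 y 0.0001 z -0.0047 roll 0.0
```

Request:
{"api": "drive_tool", "payload": {
  "series": [
    {"x":0.041,"y":-0.001,"z":-0.046,"roll":0,"claw":0},
    {"x":0.041,"y":-0.001,"z":-0.046,"roll":0,"claw":0},
    {"x":0.041,"y":-0.001,"z":-0.046,"roll":0,"claw":0},
    {"x":0.041,"y":-0.001,"z":-0.046,"roll":0,"claw":0}
  ]
}}

```text
time: 18.52
tool_pos: [-0.0742, -0.6698, 0.2597]
tool_rot: [-1.258, 1.567, 0.929]
force: [-19.4, 13.0, 15.7]
gripper_width: 0.008
```

```bash
python3 st.py
```

```text
t 18.525 q [-1.626  1.157  1.408 -1.057 -2.987  0.452] F [-19.4  13.   15.7] w 0.008
[[-0.083 -0.979  0.185 -0.074]
 [-0.308  0.202  0.93  -0.67 ]
 [-0.948  0.021 -0.318  0.26 ]]
tilt deg 71.5 towards [0.185 0.93 ]
```

Request:
{"api": "drive_tool", "payload": {
  "series": [
    {"x":-0.03,"y":0.001,"z":0.035,"roll":0,"claw":0}
  ]
}}

```text
time: 18.65
tool_pos: [-0.0673, -0.6449, 0.2656]
tool_rot: [-1.231, 1.556, 0.913]
force: [-0.7, 0.4, 0.0]
gripper_width: 0.008
```

```bash
python3 st.py; python3 - <<'E'
from h import *
im,d,K,C=grab('scene','scene7.png')
E
```

```text
t 18.65 q [-1.591  1.089  1.202 -0.783 -2.865  0.737] F [-0.7  0.4  0. ] w 0.008
[[-0.075 -0.975  0.211 -0.067]
 [-0.291  0.224  0.93  -0.645]
 [-0.954  0.008 -0.3    0.266]]
tilt deg 72.5 towards [0.211 0.93 ]
```

View pics/scene7.png

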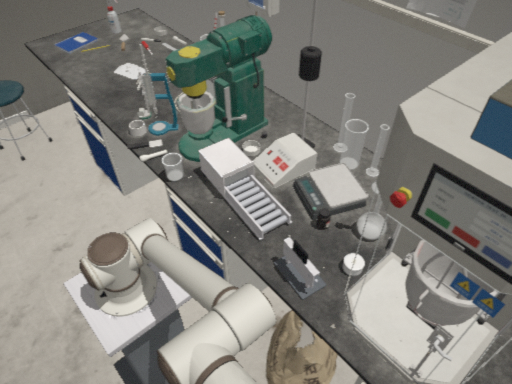

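```bash
python3 - <<'E'
from plan import *
plan([(-.03,-.58,.36),(.15,-.42,.42),(.31,-.25,.42),(.43,-.05,.42),(.43,.15,.42),(.38,.35,.42)],0,step=.06)
E
```

```text
x -0.0535 y -0.0105 z 0.0189 roll 0.0
x -0.0535 y -0.0105 z 0.0189 roll 0.0
x -0.0235 y -0.0279 z 0.0336 roll 0.0
x -0.0235 y -0.0279 z 0.0336 roll 0.0
x -0.0235 y -0.0279 z 0.0336 roll 0.0
x -0.0235 y -0.0279 z 0.0336 roll 0.0
x -0.0235 y -0.0279 z 0.0336 roll 0.0
x -0.0153 y -0.0298 z 0.0478 roll 0.0
x -0.0153 y -0.0298 z 0.0478 roll 0.0
x -0.0153 y -0.0298 z 0.0478 roll 0.0
x -0.0153 y -0.0298 z 0.0478 roll 0.0
x -0.0166 y -0.0184 z 0.0528 roll 0.0
x -0.0166 y -0.0184 z 0.0528 roll 0.0
x -0.0166 y -0.0184 z 0.0528 roll 0.0
x -0.0166 y -0.0184 z 0.0528 roll 0.0
x -0.0142 y 0.0109 z 0.0467 roll 0.0
x -0.0142 y 0.0109 z 0.0467 roll 0.0
x -0.0142 y 0.0109 z 0.0467 roll 0.0
x -0.0142 y 0.0109 z 0.0467 roll 0.0
x -0.0131 y 0.0231 z 0.0442 roll 0.0
x -0.0131 y 0.0231 z 0.0442 roll 0.0
x -0.0131 y 0.0231 z 0.0442 roll 0.0
x -0.0131 y 0.0231 z 0.0442 roll 0.0
```

Request:
{"api": "drive_tool", "payload": {
  "series": [
    {"x":-0.0535,"y":-0.0105,"z":0.019,"roll":0,"claw":0},
    {"x":-0.0535,"y":-0.0105,"z":0.019,"roll":0,"claw":0},
    {"x":-0.0235,"y":-0.028,"z":0.0335,"roll":0,"claw":0},
    {"x":-0.0235,"y":-0.028,"z":0.0335,"roll":0,"claw":0},
    {"x":-0.0235,"y":-0.028,"z":0.0335,"roll":0,"claw":0},
    {"x":-0.0235,"y":-0.028,"z":0.0335,"roll":0,"claw":0},
    {"x":-0.0235,"y":-0.028,"z":0.0335,"roll":0,"claw":0},
    {"x":-0.0153,"y":-0.03,"z":0.048,"roll":0,"claw":0},
    {"x":-0.0153,"y":-0.03,"z":0.048,"roll":0,"claw":0},
    {"x":-0.0153,"y":-0.03,"z":0.048,"roll":0,"claw":0},
    {"x":-0.0153,"y":-0.03,"z":0.048,"roll":0,"claw":0}
  ]
}}

```text
time: 20.08
tool_pos: [0.3141, -0.2495, 0.416]
tool_rot: [-1.238, 1.565, 0.92]
force: [1.0, -1.3, 0.8]
gripper_width: 0.006
```

```bash
python3 st.py; python3 - <<'E'
from plan import *
plan([(.43,-.05,.43),(.43,.15,.43),(.38,.35,.43)],0,step=.06)
E
```

```text
t 20.075 q [-0.997  0.328  0.217 -1.057 -2.255  0.41 ] F [ 1.  -1.3  0.8] w 0.006
[[-0.083 -0.976  0.203  0.314]
 [-0.297  0.218  0.929 -0.25 ]
 [-0.951  0.017 -0.308  0.416]]
tilt deg 72.1 towards [0.203 0.929]
x -0.0206 y -0.0173 z 0.0512 roll 0.0
x -0.0206 y -0.0173 z 0.0512 roll 0.0
x -0.0206 y -0.0173 z 0.0512 roll 0.0
x -0.0206 y -0.0173 z 0.0512 roll 0.0
x -0.0149 y 0.0109 z 0.0465 roll 0.0
x -0.0149 y 0.0109 z 0.0465 roll 0.0
x -0.0149 y 0.0109 z 0.0465 roll 0.0
x -0.0149 y 0.0109 z 0.0465 roll 0.0
x -0.0138 y 0.0231 z 0.0439 roll 0.0
x -0.0138 y 0.0231 z 0.0439 roll 0.0
x -0.0138 y 0.0231 z 0.0439 roll 0.0
x -0.0138 y 0.0231 z 0.0439 roll 0.0
```

Request:
{"api": "drive_tool", "payload": {
  "series": [
    {"x":-0.0206,"y":-0.0173,"z":0.051,"roll":0,"claw":0},
    {"x":-0.0206,"y":-0.0173,"z":0.051,"roll":0,"claw":0},
    {"x":-0.0206,"y":-0.0173,"z":0.051,"roll":0,"claw":0},
    {"x":-0.0206,"y":-0.0173,"z":0.051,"roll":0,"claw":0},
    {"x":-0.015,"y":0.011,"z":0.0465,"roll":0,"claw":0},
    {"x":-0.015,"y":0.011,"z":0.0465,"roll":0,"claw":0},
    {"x":-0.015,"y":0.011,"z":0.0465,"roll":0,"claw":0},
    {"x":-0.015,"y":0.011,"z":0.0465,"roll":0,"claw":0},
    {"x":-0.014,"y":0.023,"z":0.044,"roll":0,"claw":0},
    {"x":-0.014,"y":0.023,"z":0.044,"roll":0,"claw":0},
    {"x":-0.014,"y":0.023,"z":0.044,"roll":0,"claw":0}
  ]
}}

```text
time: 21.45
tool_pos: [0.3903, 0.2998, 0.4306]
tool_rot: [-1.238, 1.566, 0.92]
force: [0.2, 0.0, -0.5]
gripper_width: 0.006
```

```bash
python3 st.py; python3 - <<'E'
from plan import *
p=T_tool()[:3,3]
for v in ([-.03,.05,0],[0,-.05,0],[-.05,0,0],[0,0,-.05]): plan([p+v],0,step=.07)
E
```

```text
t 21.45 q [ 0.19  -0.141 -0.242 -1.272 -1.155 -0.045] F [ 0.2  0.  -0.5] w 0.006
[[-0.083 -0.976  0.203  0.39 ]
 [-0.298  0.219  0.929  0.3  ]
 [-0.951  0.017 -0.309  0.431]]
tilt deg 72.0 towards [0.203 0.929]
x -0.0124 y 0.0402 z 0.0404 roll 0.0
x 0.0149 y -0.0109 z -0.0465 roll 0.0
x 0.0042 y 0.0488 z -0.0101 roll 0.0
x 0.0475 y -0.0008 z 0.0154 roll 0.0
```

Request:
{"api": "drive_tool", "payload": {
  "series": [
    {"x":-0.0124,"y":0.04,"z":0.04,"roll":0,"claw":0},
    {"x":-0.0124,"y":0.04,"z":0.04,"roll":0,"claw":0},
    {"x":-0.0124,"y":0.04,"z":0.04,"roll":0,"claw":0},
    {"x":-0.0124,"y":0.04,"z":0.04,"roll":0,"claw":0}
  ]
}}

```text
time: 21.95
tool_pos: [0.2766, 0.4883, 0.4287]
tool_rot: [-1.239, 1.573, 0.916]
force: [1.6, -0.7, -1.7]
gripper_width: 0.004
```

```bash
python3 st.py; python3 - <<'E'
from plan import *
p=T_tool()[:3,3]
for v in ([-.01,.05,0],[0,-.05,0],[-.05,0,0],[0,0,-.05]): plan([p+v],0,step=.07)
E
```

```text
t 21.95 q [ 1.086 -0.212 -0.354 -0.942 -0.316 -0.586] F [ 1.6 -0.7 -1.7] w 0.004
[[-0.087 -0.975  0.204  0.277]
 [-0.304  0.221  0.927  0.488]
 [-0.949  0.018 -0.315  0.429]]
tilt deg 71.6 towards [0.204 0.927]
x -0.0143 y 0.0208 z 0.0443 roll 0.0
x 0.0152 y -0.0111 z -0.0463 roll 0.0
x 0.0043 y 0.0488 z -0.0102 roll 0.0
x 0.0474 y -0.0009 z 0.0158 roll 0.0
```

Request:
{"api": "drive_tool", "payload": {
  "series": [
    {"x":0.056,"y":-0.008,"z":-0.012,"roll":0,"claw":0},
    {"x":0.056,"y":-0.008,"z":-0.012,"roll":0,"claw":0},
    {"x":0.056,"y":-0.008,"z":-0.012,"roll":0,"claw":0},
    {"x":0.056,"y":-0.008,"z":-0.012,"roll":0,"claw":0}
  ]
}}

```text
time: 22.45
tool_pos: [0.2788, 0.3751, 0.2474]
tool_rot: [-1.257, 1.59, 0.905]
force: [0.8, -0.6, -2.0]
gripper_width: 0.003
```

```bash
python3 st.py; python3 - <<'E'
from plan import *
p=T_tool()[:3,3]
for v in ([-.01,.05,0],[0,-.05,0],[-.05,0,0],[0,0,-.05]): plan([p+v],0,step=.07)
E
```

```text
t 22.45 q [ 0.38  -0.027 -0.644 -1.609 -0.895  0.506] F [ 0.8 -0.6 -2. ] w 0.003
[[-0.09  -0.976  0.2    0.279]
 [-0.326  0.219  0.92   0.375]
 [-0.941  0.017 -0.338  0.247]]
tilt deg 70.3 towards [0.2  0.92]
x -0.0154 y 0.0207 z 0.0440 roll 0.0
x 0.0163 y -0.0110 z -0.0460 roll 0.0
x 0.0045 y 0.0488 z -0.0100 roll 0.0
x 0.0471 y -0.0009 z 0.0169 roll 0.0
```

```bash
python3 - <<'E'
from plan import *
plan([(.30,.5,.33),(.295,.67,.33)],0,step=.06)
E
```

```text
x -0.0401 y 0.0027 z 0.0304 roll 0.0
x -0.0401 y 0.0027 z 0.0304 roll 0.0
x -0.0401 y 0.0027 z 0.0304 roll 0.0
x -0.0183 y 0.0140 z 0.0518 roll 0.0
x -0.0183 y 0.0140 z 0.0518 roll 0.0
x -0.0183 y 0.0140 z 0.0518 roll 0.0
```

Request:
{"api": "drive_tool", "payload": {
  "series": [
    {"x":-0.04,"y":0.0027,"z":0.0304,"roll":0,"claw":0},
    {"x":-0.04,"y":0.0027,"z":0.0304,"roll":0,"claw":0},
    {"x":-0.04,"y":0.0027,"z":0.0304,"roll":0,"claw":0},
    {"x":-0.018,"y":0.014,"z":0.052,"roll":0,"claw":0},
    {"x":-0.018,"y":0.014,"z":0.052,"roll":0,"claw":0},
    {"x":-0.018,"y":0.014,"z":0.052,"roll":0,"claw":0}
  ]
}}

```text
time: 23.2
tool_pos: [0.2957, 0.6724, 0.3272]
tool_rot: [-1.257, 1.595, 0.905]
force: [0.8, 0.0, 0.1]
gripper_width: 0.009
```

```bash
python3 st.py; python3 - <<'E'
from plan import *
p=T_tool()[:3,3]
for v in ([-.01,.05,0],[0,-.05,0],[-.05,0,0],[0,0,-.05]): plan([p+v],0,step=.07)
E
```

```text
t 23.2 q [ 1.08   0.188 -0.135 -1.43  -0.262 -0.071] F [0.8 0.  0.1] w 0.009
[[-0.094 -0.975  0.2    0.296]
 [-0.329  0.22   0.919  0.672]
 [-0.94   0.02  -0.341  0.327]]
tilt deg 70.1 towards [0.2   0.919]
x -0.0155 y 0.0208 z 0.0439 roll 0.0
x 0.0164 y -0.0110 z -0.0459 roll 0.0
x 0.0047 y 0.0488 z -0.0100 roll 0.0
x 0.0470 y -0.0010 z 0.0170 roll 0.0
```

```bash
python3 - <<'E'
from h import *
for n in ['top0','scene0']:
    W=np.load(n+'.npz')['W']; x,y,z=W[...,0],W[...,1],W[...,2]
    m=(x<.34)&(y<-.15)&np.isfinite(z); print(n,m.sum(),np.percentile(z[m],[1,50,95,99.5]).round(3))
    for zl in (-.7,-.5,-.3,-.1):
        mm=m&(z>zl); print(zl,mm.sum(), (W[mm].min(0).round(2),W[mm].max(0).round(2)) if mm.sum() else '')
    print(np.nanmin(x),np.nanmin(y),np.nanmax(y))
E
```

```text
top0 27475 [-0.836 -0.821 -0.809 -0.544]
-0.7 311 (array([-0.02, -0.52, -0.68]), array([ 0.34, -0.15,  0.01]))
-0.5 136 (array([-0.02, -0.16, -0.02]), array([ 0.15, -0.15,  0.01]))
-0.3 136 (array([-0.02, -0.16, -0.02]), array([ 0.15, -0.15,  0.01]))
-0.1 136 (array([-0.02, -0.16, -0.02]), array([ 0.15, -0.15,  0.01]))
-0.24732530851292622 -1.3114074108572196 1.2374814275648405
scene0 2136 [-0.829 -0.721  0.001  0.005]
-0.7 993 (array([-0.15, -0.46, -0.69]), array([ 0.34, -0.15,  0.01]))
-0.5 727 (array([-0.15, -0.16, -0.03]), array([ 0.15, -0.15,  0.01]))
-0.3 727 (array([-0.15, -0.16, -0.03]), array([ 0.15, -0.15,  0.01]))
-0.1 727 (array([-0.15, -0.16, -0.03]), array([ 0.15, -0.15,  0.01]))
-0.6109226881658153 -0.9876333580090962 2.5662381881352796
```

```bash
python3 - <<'E'
from plan import *
plan([(.36,.42,.42),(.43,.15,.42),(.43,-.05,.42),(.31,-.25,.42),(.13,-.42,.36),(-.05,-.56,.15),(-.07,-.62,0)],0,step=.062)
E
```

```text
x -0.0021 y -0.0233 z -0.0501 roll 0.0
x -0.0021 y -0.0233 z -0.0501 roll 0.0
x -0.0021 y -0.0233 z -0.0501 roll 0.0
x -0.0021 y -0.0233 z -0.0501 roll 0.0
x -0.0021 y -0.0233 z -0.0501 roll 0.0
x 0.0164 y -0.0255 z -0.0468 roll 0.0
x 0.0164 y -0.0255 z -0.0468 roll 0.0
x 0.0164 y -0.0255 z -0.0468 roll 0.0
x 0.0164 y -0.0255 z -0.0468 roll 0.0
x 0.0164 y -0.0255 z -0.0468 roll 0.0
x 0.0164 y -0.0110 z -0.0459 roll 0.0
x 0.0164 y -0.0110 z -0.0459 roll 0.0
x 0.0164 y -0.0110 z -0.0459 roll 0.0
x 0.0164 y -0.0110 z -0.0459 roll 0.0
x 0.0192 y 0.0183 z -0.0519 roll 0.0
x 0.0192 y 0.0183 z -0.0519 roll 0.0
x 0.0192 y 0.0183 z -0.0519 roll 0.0
x 0.0192 y 0.0183 z -0.0519 roll 0.0
x 0.0258 y 0.0274 z -0.0343 roll 0.0
x 0.0258 y 0.0274 z -0.0343 roll 0.0
x 0.0258 y 0.0274 z -0.0343 roll 0.0
x 0.0258 y 0.0274 z -0.0343 roll 0.0
x 0.0258 y 0.0274 z -0.0343 roll 0.0
x 0.0434 y 0.0234 z -0.0155 roll 0.0
x 0.0434 y 0.0234 z -0.0155 roll 0.0
x 0.0434 y 0.0234 z -0.0155 roll 0.0
x 0.0434 y 0.0234 z -0.0155 roll 0.0
x 0.0434 y 0.0234 z -0.0155 roll 0.0
x 0.0434 y 0.0234 z -0.0155 roll 0.0
x 0.0542 y 0.0011 z -0.0027 roll 0.0
x 0.0542 y 0.0011 z -0.0027 roll 0.0
x 0.0542 y 0.0011 z -0.0027 roll 0.0
```

Request:
{"api": "drive_tool", "payload": {
  "series": [
    {"x":-0.002,"y":-0.0233,"z":-0.05,"roll":0,"claw":0},
    {"x":-0.002,"y":-0.0233,"z":-0.05,"roll":0,"claw":0},
    {"x":-0.002,"y":-0.0233,"z":-0.05,"roll":0,"claw":0},
    {"x":-0.002,"y":-0.0233,"z":-0.05,"roll":0,"claw":0},
    {"x":-0.002,"y":-0.0233,"z":-0.05,"roll":0,"claw":0},
    {"x":0.0164,"y":-0.0255,"z":-0.047,"roll":0,"claw":0},
    {"x":0.0164,"y":-0.0255,"z":-0.047,"roll":0,"claw":0},
    {"x":0.0164,"y":-0.0255,"z":-0.047,"roll":0,"claw":0},
    {"x":0.0164,"y":-0.0255,"z":-0.047,"roll":0,"claw":0},
    {"x":0.0164,"y":-0.0255,"z":-0.047,"roll":0,"claw":0},
    {"x":0.0164,"y":-0.011,"z":-0.046,"roll":0,"claw":0},
    {"x":0.0164,"y":-0.011,"z":-0.046,"roll":0,"claw":0}
  ]
}}

```text
time: 24.7
tool_pos: [0.4301, 0.046, 0.4204]
tool_rot: [-1.256, 1.594, 0.906]
force: [0.5, -0.4, -1.0]
gripper_width: 0.006
```

```bash
python3 st.py; python3 - <<'E'
from plan import *
plan([(.43,-.05,.42),(.31,-.25,.42),(.13,-.42,.36),(-.05,-.56,.15),(-.07,-.62,0)],0,step=.062)
E
```

```text
t 24.7 q [-0.434  0.06  -0.066 -1.195 -1.732  0.172] F [ 0.5 -0.4 -1. ] w 0.006
[[-0.094 -0.975  0.2    0.43 ]
 [-0.327  0.22   0.919  0.046]
 [-0.94   0.021 -0.34   0.42 ]]
tilt deg 70.2 towards [0.2   0.919]
x 0.0159 y -0.0105 z -0.0441 roll 0.0
x 0.0159 y -0.0105 z -0.0441 roll 0.0
x 0.0192 y 0.0182 z -0.0520 roll 0.0
x 0.0192 y 0.0182 z -0.0520 roll 0.0
x 0.0192 y 0.0182 z -0.0520 roll 0.0
x 0.0192 y 0.0182 z -0.0520 roll 0.0
x 0.0258 y 0.0274 z -0.0344 roll 0.0
x 0.0258 y 0.0274 z -0.0344 roll 0.0
x 0.0258 y 0.0274 z -0.0344 roll 0.0
x 0.0258 y 0.0274 z -0.0344 roll 0.0
x 0.0258 y 0.0274 z -0.0344 roll 0.0
x 0.0434 y 0.0234 z -0.0156 roll 0.0
x 0.0434 y 0.0234 z -0.0156 roll 0.0
x 0.0434 y 0.0234 z -0.0156 roll 0.0
x 0.0434 y 0.0234 z -0.0156 roll 0.0
x 0.0434 y 0.0234 z -0.0156 roll 0.0
x 0.0434 y 0.0234 z -0.0156 roll 0.0
x 0.0542 y 0.0011 z -0.0027 roll 0.0
x 0.0542 y 0.0011 z -0.0027 roll 0.0
x 0.0542 y 0.0011 z -0.0027 roll 0.0
```

Request:
{"api": "drive_tool", "payload": {
  "series": [
    {"x":0.016,"y":-0.0105,"z":-0.044,"roll":0,"claw":0},
    {"x":0.016,"y":-0.0105,"z":-0.044,"roll":0,"claw":0},
    {"x":0.019,"y":0.018,"z":-0.052,"roll":0,"claw":0},
    {"x":0.019,"y":0.018,"z":-0.052,"roll":0,"claw":0},
    {"x":0.019,"y":0.018,"z":-0.052,"roll":0,"claw":0},
    {"x":0.019,"y":0.018,"z":-0.052,"roll":0,"claw":0},
    {"x":0.026,"y":0.0274,"z":-0.0344,"roll":0,"claw":0},
    {"x":0.026,"y":0.0274,"z":-0.0344,"roll":0,"claw":0},
    {"x":0.026,"y":0.0274,"z":-0.0344,"roll":0,"claw":0},
    {"x":0.026,"y":0.0274,"z":-0.0344,"roll":0,"claw":0},
    {"x":0.026,"y":0.0274,"z":-0.0344,"roll":0,"claw":0}
  ]
}}

```text
time: 26.08
tool_pos: [0.13, -0.4199, 0.3591]
tool_rot: [-1.256, 1.593, 0.906]
force: [0.6, -0.2, 0.2]
gripper_width: 0.007
```

```bash
python3 st.py; python3 - <<'E'
from plan import *
plan([(-.05,-.56,.12),(-.08,-.60,-.05)],0,step=.062)
E
```

```text
t 26.075 q [-1.305  0.555  0.384 -0.741 -2.442  0.765] F [ 0.6 -0.2  0.2] w 0.007
[[-0.093 -0.975  0.2    0.13 ]
 [-0.326  0.22   0.919 -0.42 ]
 [-0.941  0.02  -0.339  0.359]]
tilt deg 70.2 towards [0.2   0.919]
x 0.0479 y 0.0233 z -0.0140 roll 0.0
x 0.0479 y 0.0233 z -0.0140 roll 0.0
x 0.0479 y 0.0233 z -0.0140 roll 0.0
x 0.0479 y 0.0233 z -0.0140 roll 0.0
x 0.0479 y 0.0233 z -0.0140 roll 0.0
x 0.0479 y 0.0233 z -0.0140 roll 0.0
x 0.0586 y 0.0057 z 0.0049 roll 0.0
x 0.0586 y 0.0057 z 0.0049 roll 0.0
x 0.0586 y 0.0057 z 0.0049 roll 0.0
```

Request:
{"api": "drive_tool", "payload": {
  "series": [
    {"x":0.048,"y":0.0233,"z":-0.014,"roll":0,"claw":0},
    {"x":0.048,"y":0.0233,"z":-0.014,"roll":0,"claw":0},
    {"x":0.048,"y":0.0233,"z":-0.014,"roll":0,"claw":0},
    {"x":0.048,"y":0.0233,"z":-0.014,"roll":0,"claw":0},
    {"x":0.048,"y":0.0233,"z":-0.014,"roll":0,"claw":0},
    {"x":0.048,"y":0.0233,"z":-0.014,"roll":0,"claw":0},
    {"x":0.058,"y":0.0057,"z":0.005,"roll":0,"claw":0},
    {"x":0.058,"y":0.0057,"z":0.005,"roll":0,"claw":0},
    {"x":0.058,"y":0.0057,"z":0.005,"roll":0,"claw":0}
  ]
}}

```text
time: 27.2
tool_pos: [-0.0788, -0.5994, -0.0504]
tool_rot: [-1.256, 1.593, 0.905]
force: [-0.6, -1.0, -0.4]
gripper_width: 0.006
```

```bash
python3 st.py; python3 - <<'E'
from plan import *
p=T_tool()[:3,3]
for v in ([-.012,-.058,0],[-.05,0,0],[0,0,-.05]): plan([p+v],0,step=.07)
E
```

```text
t 27.2 q [-1.555  1.297  0.738 -0.271 -2.21   1.306] F [-0.6 -1.  -0.4] w 0.006
[[-0.093 -0.975  0.201 -0.079]
 [-0.327  0.22   0.919 -0.599]
 [-0.941  0.019 -0.339 -0.05 ]]
tilt deg 70.2 towards [0.201 0.919]
x 0.0201 y -0.0011 z -0.0557 roll 0.0
x 0.0046 y 0.0488 z -0.0100 roll 0.0
x 0.0470 y -0.0010 z 0.0169 roll 0.0
```

Request:
{"api": "drive_tool", "payload": {
  "series": [
    {"x":0.02,"y":-0.001,"z":-0.056,"roll":0,"claw":0},
    {"x":0.02,"y":-0.001,"z":-0.056,"roll":0,"claw":0},
    {"x":0.02,"y":-0.001,"z":-0.056,"roll":0,"claw":0},
    {"x":0.02,"y":-0.001,"z":-0.056,"roll":0,"claw":0},
    {"x":0.02,"y":-0.001,"z":-0.056,"roll":0,"claw":0}
  ]
}}

```text
time: 27.82
tool_pos: [-0.108, -0.7005, -0.0317]
tool_rot: [-1.295, 1.649, 0.866]
force: [-0.5, -0.6, 0.5]
gripper_width: 0.007
```

```bash
python3 st.py; python3 - <<'E'
from plan import *
p=T_tool()[:3,3]
for v in ([-.012,-.058,0],[-.05,0,0],[0,0,-.05]): plan([p+v],0,step=.07)
E
```

```text
t 27.825 q [-1.59   1.516  1.408 -0.351 -2.584  1.169] F [-0.5 -0.6  0.5] w 0.007
[[-0.107 -0.974  0.199 -0.108]
 [-0.389  0.226  0.893 -0.701]
 [-0.915  0.018 -0.403 -0.032]]
tilt deg 66.3 towards [0.199 0.893]
x 0.0238 y -0.0014 z -0.0542 roll 0.0
x 0.0053 y 0.0487 z -0.0100 roll 0.0
x 0.0458 y -0.0009 z 0.0201 roll 0.0
```

Request:
{"api": "drive_tool", "payload": {
  "series": [
    {"x":0.025,"y":-0.001,"z":-0.056,"roll":0,"claw":0},
    {"x":0.025,"y":-0.001,"z":-0.056,"roll":0,"claw":0},
    {"x":0.025,"y":-0.001,"z":-0.056,"roll":0,"claw":0},
    {"x":0.027,"y":-0.001,"z":-0.055,"roll":0,"claw":0},
    {"x":0.027,"y":-0.001,"z":-0.055,"roll":0,"claw":0},
    {"x":0.028,"y":-0.001,"z":-0.055,"roll":0,"claw":0},
    {"x":0.028,"y":-0.001,"z":-0.055,"roll":0,"claw":0},
    {"x":0.03,"y":-0.001,"z":-0.054,"roll":0,"claw":0}
  ]
}}

```text
time: 28.82
tool_pos: [-0.1358, -0.7296, -0.0044]
tool_rot: [-1.422, 1.799, 0.764]
force: [-0.3, -0.7, -0.7]
gripper_width: 0.004
```

```bash
python3 st.py; python3 - <<'E'
from plan import *
p=T_tool()[:3,3]
for v in ([-.012,-.058,0],[-.05,0,0],[0,0,-.05]): plan([p+v],0,step=.07)
E
```

```text
t 28.825 q [-1.603  1.453  1.407 -0.228 -2.464  1.264] F [-0.3 -0.7 -0.7] w 0.004
[[-0.144 -0.975  0.168 -0.136]
 [-0.557  0.22   0.801 -0.73 ]
 [-0.818  0.022 -0.575 -0.004]]
tilt deg 54.9 towards [0.168 0.801]
x 0.0340 y -0.0011 z -0.0485 roll 0.0
x 0.0072 y 0.0488 z -0.0084 roll 0.0
x 0.0409 y -0.0011 z 0.0287 roll 0.0
```

Request:
{"api": "drive_tool", "payload": {
  "series": [
    {"x":0.036,"y":-0.001,"z":-0.05,"roll":0,"claw":0},
    {"x":0.037,"y":-0.001,"z":-0.049,"roll":0,"claw":0},
    {"x":0.038,"y":-0.001,"z":-0.049,"roll":0,"claw":0},
    {"x":0.039,"y":-0.001,"z":-0.048,"roll":0,"claw":0},
    {"x":0.04,"y":-0.001,"z":-0.047,"roll":0,"claw":0},
    {"x":0.041,"y":-0.001,"z":-0.046,"roll":0,"claw":0},
    {"x":0.043,"y":-0.001,"z":-0.044,"roll":0,"claw":0},
    {"x":0.045,"y":-0.001,"z":-0.042,"roll":0,"claw":0},
    {"x":0.046,"y":-0.001,"z":-0.04,"roll":0,"claw":0},
    {"x":0.048,"y":-0.001,"z":-0.038,"roll":0,"claw":0},
    {"x":0.049,"y":-0.001,"z":-0.036,"roll":0,"claw":0},
    {"x":0.051,"y":-0.001,"z":-0.034,"roll":0,"claw":0}
  ]
}}

```text
time: 30.32
tool_pos: [-0.1653, -0.8069, -0.0401]
tool_rot: [-1.66, 2.071, 0.54]
force: [0.1, -0.2, -0.1]
gripper_width: -0.0
```

```bash
python3 st.py; python3 - <<'E'
from plan import *
p=T_tool()[:3,3]
for v in ([-.012,-.058,0],[-.05,0,0],[0,0,-.05]): plan([p+v],0,step=.07)
E
```

```text
t 30.325 q [-1.604  1.432  1.407 -0.082 -2.129  1.362] F [ 0.1 -0.2 -0.1] w -0.0
[[-0.192 -0.978  0.088 -0.165]
 [-0.81   0.208  0.548 -0.807]
 [-0.554  0.034 -0.832 -0.04 ]]
tilt deg 33.7 towards [0.088 0.548]
x 0.0493 y -0.0003 z -0.0328 roll 0.0
x 0.0096 y 0.0489 z -0.0044 roll 0.0
x 0.0277 y -0.0017 z 0.0416 roll 0.0
```

Request:
{"api": "drive_tool", "payload": {
  "series": [
    {"x":0.05,"y":-0.016,"z":-0.033,"roll":0,"claw":0},
    {"x":0.051,"y":-0.016,"z":-0.031,"roll":0,"claw":0},
    {"x":0.052,"y":-0.016,"z":-0.029,"roll":0,"claw":0},
    {"x":0.053,"y":-0.016,"z":-0.027,"roll":0,"claw":0},
    {"x":0.054,"y":-0.016,"z":-0.025,"roll":0,"claw":0},
    {"x":0.055,"y":-0.016,"z":-0.023,"roll":0,"claw":0},
    {"x":0.056,"y":-0.016,"z":-0.02,"roll":0,"claw":0},
    {"x":0.056,"y":-0.016,"z":-0.018,"roll":0,"claw":0}
  ]
}}

```text
time: 31.32
tool_pos: [-0.0865, -0.8999, -0.0777]
tool_rot: [-1.825, 2.269, 0.304]
force: [-0.2, 0.6, -0.8]
gripper_width: 0.002
```

```bash
python3 st.py; python3 - <<'E'
from plan import *
p=T_tool()[:3,3]
for v in ([-.012,-.058,0],[-.05,0,0],[0,0,-.05]): plan([p+v],0,step=.07)
E
```

```text
t 31.325 q [-1.508  1.436  1.407 -0.057 -1.834  1.285] F [-0.2  0.6 -0.8] w 0.002
[[-0.209 -0.977  0.037 -0.086]
 [-0.933  0.211  0.291 -0.9  ]
 [-0.292  0.027 -0.956 -0.078]]
tilt deg 17.1 towards [0.037 0.291]
x 0.0566 y -0.0005 z -0.0173 roll 0.0
x 0.0105 y 0.0489 z -0.0018 roll 0.0
x 0.0146 y -0.0013 z 0.0478 roll 0.0
```

Request:
{"api": "drive_tool", "payload": {
  "series": [
    {"x":0.058,"y":-0.014,"z":-0.016,"roll":0,"claw":0},
    {"x":0.058,"y":-0.014,"z":-0.014,"roll":0,"claw":0},
    {"x":0.059,"y":-0.014,"z":-0.012,"roll":0,"claw":0},
    {"x":0.059,"y":-0.014,"z":-0.01,"roll":0,"claw":0},
    {"x":0.06,"y":-0.014,"z":-0.008,"roll":0,"claw":0},
    {"x":0.06,"y":-0.014,"z":-0.006,"roll":0,"claw":0},
    {"x":0.06,"y":-0.014,"z":-0.004,"roll":0,"claw":0}
  ]
}}

```text
time: 32.2
tool_pos: [-0.056, -0.9874, -0.103]
tool_rot: [-1.959, 2.436, 0.022]
force: [-0.5, -0.4, 0.0]
gripper_width: 0.005
```

```bash
python3 st.py; python3 - <<'E'
from plan import *
p=T_tool()[:3,3]
for v in ([-.012,-.058,0],[-.05,0,0],[0,0,-.05]): plan([p+v],0,step=.07)
E
```

```text
t 32.2 q [-1.467  1.456  1.407 -0.005 -1.541  1.251] F [-0.5 -0.4  0. ] w 0.005
[[-0.214 -0.977  0.003 -0.056]
 [-0.977  0.214  0.021 -0.987]
 [-0.021  0.001 -1.    -0.103]]
tilt deg 1.2 towards [0.003 0.021]
x 0.0592 y -0.0007 z -0.0012 roll 0.0
x 0.0107 y 0.0488 z -0.0002 roll 0.0
x 0.0010 y -0.0001 z 0.0500 roll 0.0
```

```bash
python3 - <<'E'
from plan import *
plan([(.05,-.7,.2),(.2,-.5,.34),(.44,-.345,.32)],-3.7,step=.061,claw=.05)
E
```

```text
x -0.0387 y -0.0052 z -0.0371 roll -3.7
x -0.0383 y -0.0077 z -0.0371 roll 0.0
x -0.0383 y -0.0077 z -0.0371 roll 0.0
x -0.0383 y -0.0077 z -0.0371 roll 0.0
x -0.0383 y -0.0077 z -0.0371 roll 0.0
x -0.0383 y -0.0077 z -0.0371 roll 0.0
x -0.0383 y -0.0077 z -0.0371 roll 0.0
x -0.0383 y -0.0077 z -0.0371 roll 0.0
x -0.0446 y -0.0236 z -0.0271 roll 0.0
x -0.0446 y -0.0236 z -0.0271 roll 0.0
x -0.0446 y -0.0236 z -0.0271 roll 0.0
x -0.0446 y -0.0236 z -0.0271 roll 0.0
x -0.0446 y -0.0236 z -0.0271 roll 0.0
x -0.0378 y -0.0428 z 0.0048 roll 0.0
x -0.0378 y -0.0428 z 0.0048 roll 0.0
x -0.0378 y -0.0428 z 0.0048 roll 0.0
x -0.0378 y -0.0428 z 0.0048 roll 0.0
x -0.0378 y -0.0428 z 0.0048 roll 0.0
```

Request:
{"api": "drive_tool", "payload": {
  "series": [
    {"x":-0.039,"y":-0.005,"z":-0.037,"roll":-3.7,"claw":0.05},
    {"x":-0.038,"y":-0.008,"z":-0.037,"roll":0,"claw":0.05},
    {"x":-0.038,"y":-0.008,"z":-0.037,"roll":0,"claw":0.05},
    {"x":-0.038,"y":-0.008,"z":-0.037,"roll":0,"claw":0.05},
    {"x":-0.038,"y":-0.008,"z":-0.037,"roll":0,"claw":0.05},
    {"x":-0.038,"y":-0.008,"z":-0.037,"roll":0,"claw":0.05},
    {"x":-0.038,"y":-0.008,"z":-0.037,"roll":0,"claw":0.05},
    {"x":-0.038,"y":-0.008,"z":-0.037,"roll":0,"claw":0.05},
    {"x":-0.0446,"y":-0.0236,"z":-0.027,"roll":0,"claw":0.05},
    {"x":-0.0446,"y":-0.0236,"z":-0.027,"roll":0,"claw":0.05},
    {"x":-0.0446,"y":-0.0236,"z":-0.027,"roll":0,"claw":0.05},
    {"x":-0.0446,"y":-0.0236,"z":-0.027,"roll":0,"claw":0.05}
  ]
}}

```text
time: 33.7
tool_pos: [0.177, -0.5608, 0.3024]
tool_rot: [-2.012, 2.39, 0.021]
force: [0.3, -0.3, 0.6]
gripper_width: 0.579
```

```bash
python3 st.py; python3 - <<'E'
from plan import *
plan([(.43,-.345,.30)],0,step=.061)
E
```

```text
t 33.7 q [-0.998  0.288  0.071 -0.015 -1.369  0.83 ] F [ 0.3 -0.3  0.6] w 0.579
[[-0.171 -0.985  0.004  0.177]
 [-0.985  0.171  0.021 -0.561]
 [-0.021 -0.001 -1.     0.302]]
tilt deg 1.2 towards [0.004 0.021]
x -0.0426 y -0.0354 z 0.0013 roll 0.0
x -0.0426 y -0.0354 z 0.0013 roll 0.0
x -0.0426 y -0.0354 z 0.0013 roll 0.0
x -0.0426 y -0.0354 z 0.0013 roll 0.0
x -0.0426 y -0.0354 z 0.0013 roll 0.0
x -0.0426 y -0.0354 z 0.0013 roll 0.0
```

Request:
{"api": "drive_tool", "payload": {
  "series": [
    {"x":-0.0426,"y":-0.0354,"z":0.001,"roll":0,"claw":0.05},
    {"x":-0.0426,"y":-0.0354,"z":0.001,"roll":0,"claw":0.05},
    {"x":-0.0426,"y":-0.0354,"z":0.001,"roll":0,"claw":0.05},
    {"x":-0.0426,"y":-0.0354,"z":0.001,"roll":0,"claw":0.05},
    {"x":-0.0426,"y":-0.0354,"z":0.001,"roll":0,"claw":0.05},
    {"x":-0.0426,"y":-0.0354,"z":0.001,"roll":0,"claw":0.05},
    {"x":0,"y":0,"z":0,"roll":0,"claw":0.05}
  ]
}}

```text
time: 34.58
tool_pos: [0.4315, -0.3441, 0.3009]
tool_rot: [-2.017, 2.384, 0.022]
force: [-0.5, -0.6, 0.3]
gripper_width: 0.576
```

```bash
python3 st.py; python3 - <<'E'
from h import *
im,d,K,C=grab('wrist','wrist8.png'); W=pts(d,K,C); np.savez('wrist8.npz',im=im,d=d,K=K,C=C,W=W)
for l in ['shutter_grip','shutter','rack_rail']:
    for r in arm.landmark_of('wrist',l)[:1]: print(l,r)
x,y,z=W[...,0],W[...,1],W[...,2]
g=(x>.4)&(x<.52)&(y>-.46)&(y<-.24)
for nm,lo,hi in (('tab',.16,.185),('fold',.118,.135),('base',.004,.016)):
    m=g&(z>lo)&(z<hi) 
    if nm=='tab':
        m=m&(im.max(-1)<90)
    P=np.stack([x[m],y[m]],-1).astype(np.float32)
    if len(P)>10: print(nm,len(P),cv2.minAreaRect(P),np.median(z[m]),np.median(P,0))
E
```

```text
t 34.575 q [-0.393  0.219 -0.023 -0.023 -1.333  0.232] F [-0.5 -0.6  0.3] w 0.576
[[-0.166 -0.986  0.005  0.432]
 [-0.986  0.166  0.022 -0.344]
 [-0.023 -0.001 -1.     0.301]]
tilt deg 1.3 towards [0.005 0.022]
shutter_grip {'at': [175.2, 227.0], 'confidence': 0.62}
shutter {'at': [164.4, 231.1], 'confidence': 0.97}
rack_rail {'at': [172.4, 234.0], 'confidence': 0.95}
tab 765 ((0.4510994553565979, -0.34642964601516724), (0.06852301210165024, 0.009986512362957), 81.1269302368164) 0.17207467682779348 [ 0.45044062 -0.3489958 ]
fold 1994 ((0.45724666118621826, -0.3465769290924072), (0.15889494121074677, 0.022137414664030075), 81.12574768066406) 0.12352169726469608 [ 0.45715997 -0.37857234]
base 5252 ((0.4660305380821228, -0.3419071435928345), (0.16971537470817566, 0.09922057390213013), 81.05514526367188) 0.009533850718785541 [ 0.45725757 -0.35043198]
```

View pics/wrist8.png

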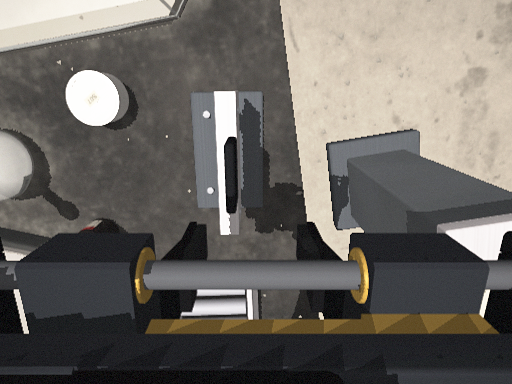

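```bash
python3 - <<'E'
from plan import *
plan([(.452,-.345,.26),(.452,-.345,.133)],-.7,step=.05)
E
```

```text
x -0.0050 y -0.0230 z 0.0411 roll -0.7
x 0.0010 y 0.0000 z 0.0423 roll 0.0
x 0.0010 y 0.0000 z 0.0423 roll 0.0
x 0.0010 y 0.0000 z 0.0423 roll 0.0
```

```bash
python3 - <<'E'
from h import *
for i in range(3): print(arm.observe()['tool_pos'],arm.observe()['time'])
E
```

```text
[ 0.42835392 -0.34685966  0.30098512] 34.775
[ 0.42835392 -0.34685966  0.30098512] 34.775
[ 0.42835392 -0.34685966  0.30098512] 34.775
```

```bash
python3 - <<'E'
from h import *
print(T_tool()[:3,3])
im,d,K,C=grab('wrist'); W=pts(d,K,C)
x,y,z=W[...,0],W[...,1],W[...,2]
g=(x>.4)&(x<.52)&(y>-.46)&(y<-.24)
for nm,lo,hi in (('tab',.16,.185),('fold',.118,.135)):
    m=g&(z>lo)&(z<hi) 
    if nm=='tab': m=m&(im.max(-1)<90)
    P=np.stack([x[m],y[m]],-1).astype(np.float32); print(nm,cv2.minAreaRect(P))
print(T_tool()[:3,3])
E
```

```text
[ 0.42835392 -0.34685966  0.30098512]
tab ((0.4509260654449463, -0.34667879343032837), (0.06813804805278778, 0.009815330617129803), 81.185546875)
fold ((0.45722469687461853, -0.34637942910194397), (0.15999220311641693, 0.022110383957624435), 81.12201690673828)
[ 0.4281657  -0.34705372  0.30101345]
```

Request:
{"api": "drive_tool", "payload": {
  "series": [
    {"x":-0.005,"y":-0.0228,"z":0.041,"roll":-0.7,"claw":0.05},
    {"x":0.001,"y":0,"z":0.042,"roll":0,"claw":0.05},
    {"x":0.001,"y":0,"z":0.042,"roll":0,"claw":0.05},
    {"x":0.001,"y":0,"z":0.042,"roll":0,"claw":0.05},
    {"x":0,"y":0,"z":0,"roll":0,"claw":0.05}
  ]
}}

```text
time: 35.45
tool_pos: [0.4494, -0.3444, 0.1309]
tool_rot: [-2.025, 2.382, 0.035]
force: [-0.2, 0.2, 0.2]
gripper_width: 0.574
```

```bash
python3 st.py; python3 - <<'E'
from h import *
im,d,K,C=grab('wrist','wrist9.png')
E
```

```text
t 35.45 q [-0.381  0.378 -0.242 -0.028 -0.965  0.235] F [-0.2  0.2  0.2] w 0.574
[[-0.161 -0.987 -0.003  0.449]
 [-0.987  0.161  0.026 -0.344]
 [-0.025  0.008 -1.     0.131]]
tilt deg 1.5 towards [-0.003  0.026]
```

View pics/wrist9.png

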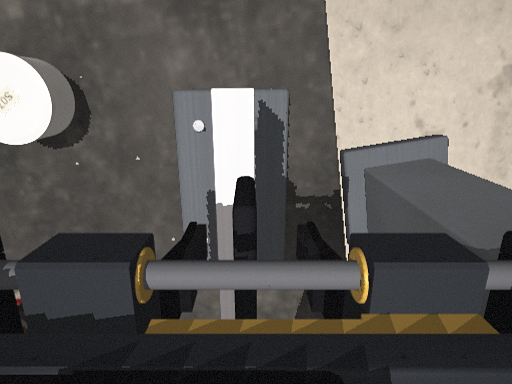

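Request:
{"api": "drive_tool", "payload": {
  "series": [
    {"x":0,"y":0,"z":0,"roll":0,"claw":0},
    {"x":0,"y":0,"z":0,"roll":0,"claw":0},
    {"x":0,"y":0,"z":0,"roll":0,"claw":0},
    {"x":0,"y":0,"z":0,"roll":0,"claw":0},
    {"x":0,"y":0,"z":0,"roll":0,"claw":0},
    {"x":0,"y":0,"z":0,"roll":0,"claw":0}
  ]
}}

```text
time: 36.25
tool_pos: [0.4525, -0.3445, 0.1341]
tool_rot: [-2.026, 2.377, 0.023]
force: [-0.7, 0.3, 1.0]
gripper_width: 0.119
```

```bash
python3 - <<'E'
from plan import *; from lane import *
p=T_tool()[:3,3]; print(p, tow([0,-.05,.27]))
plan([p+[0,0,.14]],0,step=.04)
print()
# travel with roll assumed after lift
T=T_tool(); Rm=T[:3,:3]; a=p+[0,0,.14]; b=tow([0.0,-.03,.27]); n=10
for i in range(n):
    t=Rm.T@((b-a)/n); r=-9.16; print(t.round(4),r); Rm=Rm@R.from_rotvec([0,0,np.radians(r)]).as_matrix()
print(Rm.round(3))
E
```

```text
[ 0.45247501 -0.34452158  0.13406214] [0.54947521 0.01370164 0.27      ]
x -0.0008 y -0.0000 z -0.0350 roll 0.0
x -0.0008 y -0.0000 z -0.0350 roll 0.0
x -0.0008 y -0.0000 z -0.0350 roll 0.0
x -0.0008 y -0.0000 z -0.0350 roll 0.0

[-0.0389 -0.0038  0.0013] -9.16
[-0.0378 -0.01    0.0013] -9.16
[-0.0357 -0.0159  0.0013] -9.16
[-0.0327 -0.0213  0.0013] -9.16
[-0.0289 -0.0263  0.0013] -9.16
[-0.0244 -0.0306  0.0013] -9.16
[-0.0192 -0.034   0.0013] -9.16
[-0.0135 -0.0367  0.0013] -9.16
[-0.0075 -0.0383  0.0013] -9.16
[-0.0013 -0.0391  0.0013] -9.16
[[ 0.991 -0.131  0.004]
 [-0.131 -0.991  0.023]
 [ 0.001 -0.023 -1.   ]]
```

Request:
{"api": "drive_tool", "payload": {
  "series": [
    {"x":0,"y":0,"z":-0.012,"roll":0,"claw":0},
    {"x":-0.0005,"y":0,"z":-0.02,"roll":0,"claw":0},
    {"x":-0.0008,"y":0,"z":-0.035,"roll":0,"claw":0},
    {"x":-0.0008,"y":0,"z":-0.035,"roll":0,"claw":0},
    {"x":-0.0008,"y":0,"z":-0.04,"roll":0,"claw":0}
  ]
}}

```text
time: 36.88
tool_pos: [0.4516, -0.3445, 0.2768]
tool_rot: [-2.026, 2.378, 0.026]
force: [0.8, 0.8, -1.7]
gripper_width: 0.113
```

```bash
python3 st.py; python3 - <<'E'
from h import *
im,d,K,C=grab('wrist','wrist10.png'); W=pts(d,K,C); np.savez('wrist10.npz',im=im,d=d,K=K,C=C,W=W)
E
```

```text
t 36.875 q [-0.379  0.261 -0.026 -0.024 -1.29   0.227] F [ 0.8  0.8 -1.7] w 0.113
[[-0.159 -0.987  0.002  0.452]
 [-0.987  0.159  0.024 -0.345]
 [-0.024  0.002 -1.     0.277]]
tilt deg 1.4 towards [0.002 0.024]
```

View pics/wrist10.png

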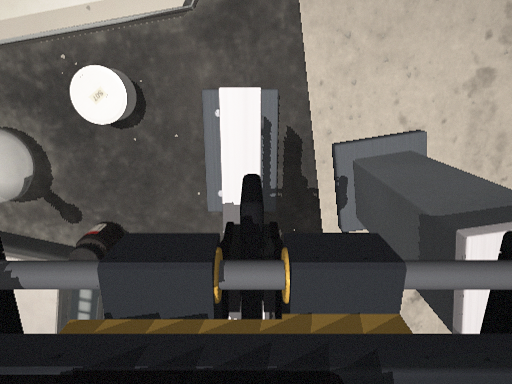

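```bash
python3 - <<'E'
from h import *
D=np.load('wrist10.npz'); ci=arm.camera_info('wrist'); he=np.array(ci['hand_eye'])
P=pts(D['d'],D['K'],he); im=D['im']
x,y,z=P[...,0],P[...,1],P[...,2]
m=(abs(y)<.03)&(x>.03)&(x<.1)&(z>-.02)&(z<.03)
print(m.sum(),np.percentile(z[m],[5,50,95]).round(4))
bright=im.min(-1)>130
f=m&bright; f2=f&(abs(z-np.median(z[f]))<.005)
Q=np.stack([x[f2],y[f2]],-1).astype(np.float32); print('fold end x',np.percentile(x[f2],[90,98,99.5]).round(4),'y',np.percentile(y[f2],[2,50,98]).round(4),cv2.minAreaRect(Q),np.median(z[f2]))
t=m&(im.max(-1)<90)&(z<-.02+.01); 
t=(abs(y)<.012)&(x>.02)&(x<.05)&(im.max(-1)<80)&(z>-.045)&(z<-.03); print('tab end x',t.sum(),np.percentile(x[t],[90,98,100]).round(4) if t.sum() else '', np.percentile(y[t],[5,50,95]).round(4) if t.sum() else '')
E
```

```text
4057 [-0.0015  0.0092  0.0105]
fold end x [0.0772 0.0806 0.0811] y [-0.0156 -0.0057  0.0053] ((0.05564925819635391, -0.005419027991592884), (0.021815422922372818, 0.051122769713401794), 89.54312133789062) 0.009262435885542361
tab end x 949 [0.0349 0.0356 0.0359] [-0.0035  0.0011  0.0053]
```

Request:
{"api": "drive_tool", "payload": {
  "series": [
    {"x":-0.039,"y":-0.004,"z":0.001,"roll":-9.2,"claw":0},
    {"x":-0.038,"y":-0.01,"z":0.001,"roll":-9.2,"claw":0},
    {"x":-0.0357,"y":-0.016,"z":0.001,"roll":-9.2,"claw":0},
    {"x":-0.0327,"y":-0.0213,"z":0.001,"roll":-9.2,"claw":0},
    {"x":-0.029,"y":-0.0263,"z":0.001,"roll":-9.2,"claw":0},
    {"x":-0.0244,"y":-0.0306,"z":0.001,"roll":-9.2,"claw":0},
    {"x":-0.0192,"y":-0.034,"z":0.001,"roll":-9.2,"claw":0},
    {"x":-0.0135,"y":-0.0367,"z":0.001,"roll":-9.2,"claw":0},
    {"x":-0.0075,"y":-0.0383,"z":0.001,"roll":-9.2,"claw":0},
    {"x":-0.0013,"y":-0.039,"z":0.001,"roll":-9,"claw":0},
    {"x":0,"y":0,"z":0,"roll":0,"claw":0}
  ]
}}

```text
time: 38.3
tool_pos: [0.551, 0.0359, 0.2743]
tool_rot: [-3.112, 0.194, -0.002]
force: [-0.8, 0.2, -1.8]
gripper_width: 0.115
```

```bash
python3 st.py; python3 - <<'E'
from plan import *; from lane import *
T=T_tool(); print('lane',tol(T[:3,3]), 'yaw err deg', np.degrees(np.arctan2(T[1,0],T[0,0])-np.arctan2(ex[1],ex[0])))
E
```

```text
t 38.3 q [ 0.346  0.225 -0.081 -0.022 -1.254  1.106] F [-0.8  0.2 -1.8] w 0.115
[[ 0.992 -0.124  0.002  0.551]
 [-0.124 -0.992  0.023  0.036]
 [-0.    -0.023 -1.     0.274]]
tilt deg 1.3 towards [0.002 0.023]
lane [-0.00124938 -0.02782521  0.2743246 ] yaw err deg 0.13048778843088893
```

Request:
{"api": "drive_tool", "payload": {
  "series": [
    {"x":0,"y":-0.024,"z":0.018,"roll":0,"claw":0},
    {"x":0,"y":-0.024,"z":0.018,"roll":0,"claw":0},
    {"x":0,"y":0,"z":0,"roll":0,"claw":0},
    {"x":0,"y":0,"z":0,"roll":0,"claw":0}
  ]
}}

```text
time: 38.8
tool_pos: [0.5572, 0.0813, 0.2405]
tool_rot: [-3.113, 0.201, -0.004]
force: [0.4, -0.4, -2.5]
gripper_width: 0.113
```

```bash
python3 st.py; python3 - <<'E'
from plan import *; from lane import *
T=T_tool(); print('lane',tol(T[:3,3]))
im,d,K,C=grab('wrist','wrist11.png'); he=np.array(arm.camera_info('wrist')['hand_eye']); W=pts(d,K,T@he); L=tol(W); np.savez('wrist11.npz',im=im,d=d,K=K,W=W,T=T,he=he)
x,y,z=L[...,0],L[...,1],L[...,2]
m=(abs(x)<.08)&(y>.0)&(y<.06)&(z>.126)&(z<.142); print('rail',m.sum(),np.percentile(x[m],[2,98]).round(4),np.percentile(y[m],[2,50,98]).round(4),np.percentile(z[m],[50,98]).round(4))
zf=T[2,3]-.0093; m=(x<.12)&(x>.03)&(abs(y-.02)<.03)&(abs(z-zf)<.006); print('fold',m.sum(),np.percentile(x[m],[98,99.5]).round(4),np.percentile(y[m],[2,50,98]).round(4),np.median(z[m]).round(4))
m=(abs(x)<.1)&(y>.05)&(y<.25)&(abs(z-.118)<.006); print('roof',m.sum(),np.percentile(x[m],[1,99]).round(4))
E
```

```text
t 38.8 q [ 0.422  0.263 -0.116 -0.02  -1.179  1.028] F [ 0.4 -0.4 -2.5] w 0.113
[[ 0.992 -0.128  0.004  0.557]
 [-0.128 -0.991  0.022  0.081]
 [ 0.001 -0.023 -1.     0.24 ]]
tilt deg 1.3 towards [0.004 0.022]
lane [-0.00088254  0.01804528  0.24045035]Traceback (most recent call last):
  File "<stdin>", line 5, in <module>
    return _quantile_unchecked(
        a, q, axis, out, overwrite_input, method, keepdims, weights)
    return _ureduce(a,
                    func=_quantile_ureduce_func,
    ...<5 lines>...
                    overwrite_input=overwrite_input,
                    method=method)
    r = func(a, **kwargs)
    result = _quantile(arr,
                       quantiles=q,
    ...<2 lines>...
                       out=out,
                       weights=wgt)
    slices_having_nans = np.isnan(arr[-1, ...])
                                  ~~~^^^^^^^^^
IndexError: index -1 is out of bounds for axis 0 with size 0
```

View pics/wrist11.png

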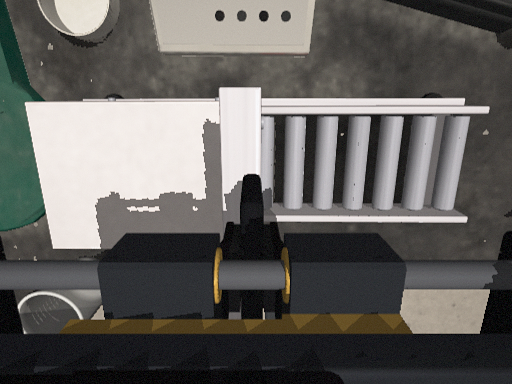

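```bash
python3 - <<'E'
from plan import *; from lane import *
D=np.load('wrist11.npz'); T=D['T']; L=tol(D['W']); x,y,z=L[...,0],L[...,1],L[...,2]
zf=T[2,3]-.0093; m=(x<.12)&(x>.03)&(abs(y-.02)<.03)&(abs(z-zf)<.006); print('fold',m.sum(),np.percentile(x[m],[98,99.5]).round(4),np.percentile(y[m],[2,50,98]).round(4),np.median(z[m]).round(4))
P=np.stack([x[m],y[m]],-1).astype(np.float32); print(cv2.minAreaRect(P))
m=(abs(x)<.1)&(y>.05)&(y<.25)&(abs(z-.118)<.006); print('roof',m.sum(),np.percentile(x[m],[1,99]).round(4),np.percentile(y[m],[99.5]).round(4))
for a in(.08,.14,.2):
    mm=m&(abs(y-a)<.015); print(a,np.percentile(x[mm],[98,99.5]).round(4))
m=(y<-.05)&(y>-.16)&(x>.03)&(x<.09)&(z>.05)&(z<.066); print('channel+',np.percentile(x[m],[2,50,98]).round(4), np.median(z[m]))
E
```

```text
fold 3712 [0.0787 0.0792] [0.0134 0.0241 0.0344] 0.2314
((0.05464044213294983, 0.024025771766901016), (0.02198478765785694, 0.04922938346862793), 89.6494140625)
roof 24911 [-0.0658  0.0699] [0.2191]
0.08 [0.0689 0.0706]
0.14 [0.069  0.0707]
0.2 [0.0691 0.0708]
channel+ [0.0572 0.0613 0.0645] 0.05745831446659863
```

Request:
{"api": "drive_tool", "payload": {
  "series": [
    {"x":0.001,"y":-0.0005,"z":0.02,"roll":0,"claw":0},
    {"x":0,"y":0,"z":0.02,"roll":0,"claw":0},
    {"x":0,"y":0,"z":0.02,"roll":0,"claw":0},
    {"x":0,"y":0,"z":0.01,"roll":0,"claw":0},
    {"x":0,"y":0,"z":0,"roll":0,"claw":0}
  ]
}}

```text
time: 39.48
tool_pos: [0.5584, 0.0835, 0.17]
tool_rot: [-3.113, 0.2, -0.003]
force: [0.1, -0.5, -1.1]
gripper_width: 0.113
```

```bash
python3 st.py; python3 - <<'E'
from plan import *; from lane import *
T=T_tool(); print('lane',tol(T[:3,3]))
im,d,K,C=grab('scene'); c=cv2.resize(im[110:260,170:320],None,fx=4,fy=4,interpolation=cv2.INTER_CUBIC); cv2.imwrite('pics/scene12c.png',c)
im,d,K,C=grab('wrist','wrist12.png')
E
```

```text
t 39.475 q [ 0.425  0.323 -0.216 -0.023 -1.019  1.029] F [ 0.1 -0.5 -1.1] w 0.113
[[ 0.992 -0.128  0.003  0.558]
 [-0.128 -0.991  0.022  0.084]
 [ 0.    -0.023 -1.     0.17 ]]
tilt deg 1.3 towards [0.003 0.022]
lane [5.59085916e-05 2.04067661e-02 1.70042106e-01]
```

View pics/scene12c.png

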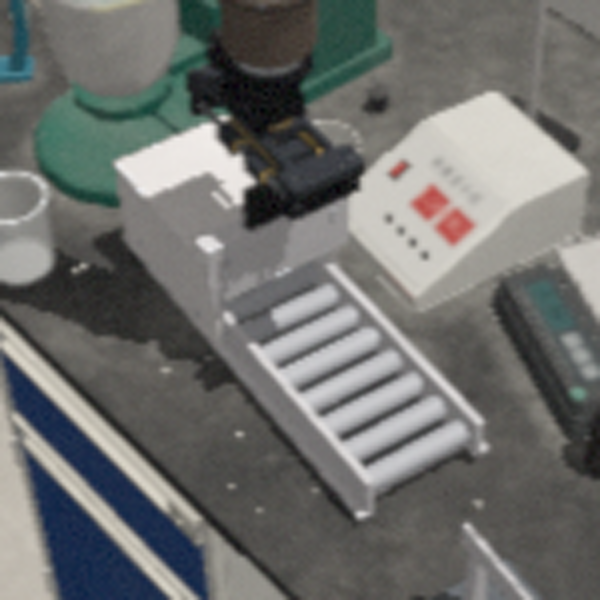

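View pics/wrist12.png

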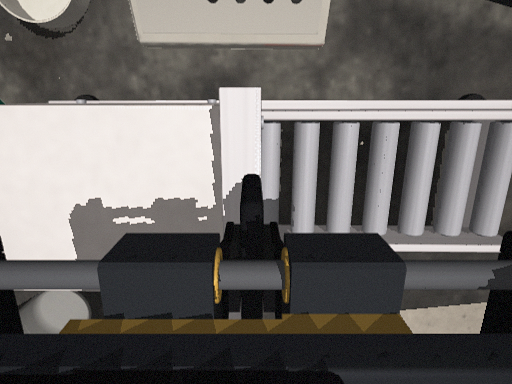

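Request:
{"api": "drive_tool", "payload": {
  "series": [
    {"x":0,"y":0,"z":0.006,"roll":0,"claw":0},
    {"x":0,"y":0,"z":0.006,"roll":0,"claw":0},
    {"x":0,"y":0,"z":0,"roll":0,"claw":0}
  ]
}}

```text
time: 39.95
tool_pos: [0.558, 0.0843, 0.1573]
tool_rot: [-3.113, 0.199, -0.001]
force: [-0.1, 0.7, -2.2]
gripper_width: 0.111
```

Request:
{"api": "drive_tool", "payload": {
  "series": [
    {"x":0,"y":0,"z":0.004,"roll":0,"claw":0},
    {"x":0,"y":0,"z":0.002,"roll":0,"claw":0},
    {"x":0,"y":0,"z":0,"roll":0,"claw":0}
  ]
}}

```text
time: 40.33
tool_pos: [0.5585, 0.0845, 0.1518]
tool_rot: [-3.112, 0.199, -0.003]
force: [0.1, 0.5, -2.6]
gripper_width: 0.115
```

Request:
{"api": "drive_tool", "payload": {
  "series": [
    {"x":0,"y":0,"z":0.0015,"roll":0,"claw":0},
    {"x":0,"y":0,"z":0,"roll":0,"claw":0}
  ]
}}

```text
time: 40.58
tool_pos: [0.5588, 0.0846, 0.1513]
tool_rot: [-3.112, 0.199, -0.004]
force: [-0.1, -0.5, 2.4]
gripper_width: 0.113
```

Request:
{"api": "drive_tool", "payload": {
  "series": [
    {"x":0,"y":0,"z":0.001,"roll":0,"claw":0},
    {"x":0,"y":0,"z":0,"roll":0,"claw":0}
  ]
}}

```text
time: 40.83
tool_pos: [0.5592, 0.0846, 0.1504]
tool_rot: [-3.112, 0.199, -0.006]
force: [0.2, -1.4, 6.2]
gripper_width: 0.111
```

Request:
{"api": "drive_tool", "payload": {
  "series": [
    {"x":0,"y":0,"z":0,"roll":0,"claw":0.02},
    {"x":0,"y":0,"z":0,"roll":0,"claw":0.03},
    {"x":0,"y":0,"z":0,"roll":0,"claw":0.04},
    {"x":0,"y":0,"z":0,"roll":0,"claw":0.04},
    {"x":0,"y":0,"z":0,"roll":0,"claw":0.04}
  ]
}}

```text
time: 41.45
tool_pos: [0.5585, 0.0846, 0.1494]
tool_rot: [-3.112, 0.199, -0.003]
force: [0.3, -0.7, -0.1]
gripper_width: 0.452
```

```bash
python3 st.py; python3 - <<'E'
from plan import *; from lane import *
T=T_tool(); print('lane',tol(T[:3,3]))
im,d,K,C=grab('scene'); c=cv2.resize(im[110:260,170:320],None,fx=4,fy=4,interpolation=cv2.INTER_CUBIC); cv2.imwrite('pics/scene13c.png',c)
im,d,K,C=grab('wrist','wrist13.png')
E
```

```text
t 41.45 q [ 0.426  0.344 -0.243 -0.023 -0.972  1.03 ] F [ 0.3 -0.7 -0.1] w 0.452
[[ 0.992 -0.127  0.003  0.559]
 [-0.128 -0.992  0.023  0.085]
 [ 0.    -0.023 -1.     0.149]]
tilt deg 1.3 towards [0.003 0.023]
lane [2.68934982e-06 2.14583039e-02 1.49435139e-01]
```

View pics/scene13c.png

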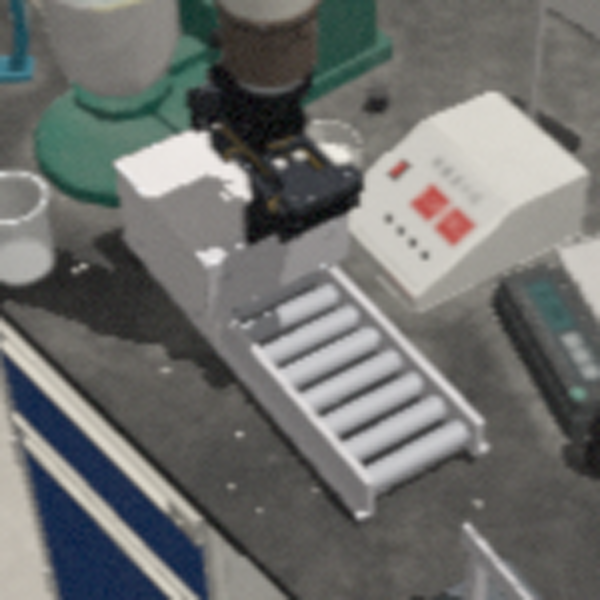

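View pics/wrist13.png

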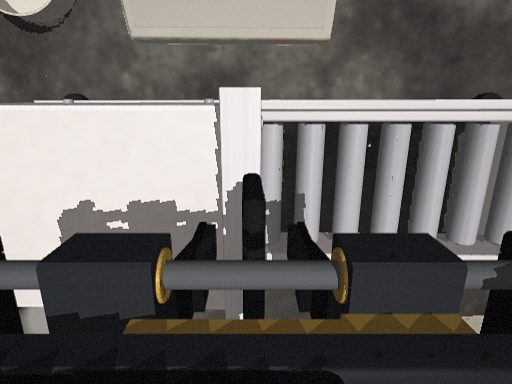

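Both fingers are clear of the tab (columns 205 and 300, with the tab at 253), and the shutter hangs straight. Now retreat upward and check.

Request:
{"api": "drive_tool", "payload": {
  "series": [
    {"x":0,"y":0,"z":-0.015,"roll":0,"claw":0.04},
    {"x":0,"y":0,"z":-0.03,"roll":0,"claw":0.04},
    {"x":0,"y":0,"z":-0.05,"roll":0,"claw":0.04},
    {"x":0,"y":0,"z":-0.05,"roll":0,"claw":0.04},
    {"x":-0.05,"y":0,"z":-0.03,"roll":0,"claw":0.04},
    {"x":-0.06,"y":0,"z":0,"roll":0,"claw":0.04},
    {"x":-0.06,"y":0,"z":0,"roll":0,"claw":0.04},
    {"x":0,"y":0,"z":0,"roll":0,"claw":0.04}
  ]
}}

```text
time: 42.55
tool_pos: [0.3863, 0.1018, 0.3265]
tool_rot: [-3.109, 0.194, -0.008]
force: [0.9, -0.1, 0.4]
gripper_width: 0.461
```

```bash
python3 st.py; python3 - <<'E'
from plan import *; from lane import *
for n in ('scene','top','wrist'):
    T=T_tool(); im,d,K,C=grab(n,n+'14.png'); W=pts(d,K,C); L=tol(W); x,y,z=L[...,0],L[...,1],L[...,2]
    if n=='scene': cv2.imwrite('pics/scene14c.png',cv2.resize(im[110:260,170:320],None,fx=4,fy=4,interpolation=cv2.INTER_CUBIC))
    if n=='top': cv2.imwrite('pics/top14c.png',cv2.resize(im[140:260,130:400],None,fx=2.9,fy=2.9,interpolation=cv2.INTER_CUBIC))
    for nm,lo,hi in (('fold',.133,.148),('tab',.18,.196)):
        m=(abs(x)<.1)&(abs(y-.024)<.03)&(z>lo)&(z<hi)
        if m.sum()>5: 
            P=np.stack([x[m],y[m]],-1).astype(np.float32); print(n,nm,m.sum(),np.percentile(x[m],[1,99]).round(4),np.percentile(y[m],[2,50,98]).round(4),np.median(z[m]).round(4),round(cv2.minAreaRect(P)[2],2))
            for s in (-1,1):
                mm=m&(x*s>.04); print('   side',s,np.median(z[mm]).round(4) if mm.sum() else '')
E
```

```text
t 42.55 q [ 0.656 -0.089 -0.299 -0.017 -1.34   0.794] F [ 0.9 -0.1  0.4] w 0.461
[[ 0.992 -0.124  0.007  0.386]
 [-0.124 -0.992  0.026  0.102]
 [ 0.004 -0.027 -1.     0.327]]
tilt deg 1.5 towards [0.007 0.026]
scene fold 171 [-0.0791  0.0788] [0.0132 0.0199 0.0373] 0.1396 87.97
   side -1 0.1397
   side 1 0.1397
scene tab 53 [-0.0348  0.034 ] [0.012  0.0169 0.0261] 0.1873 4.09
   side -1 
   side 1 
top fold 303 [-0.0764  0.0807] [0.0189 0.0326 0.0404] 0.1405 0.0
   side -1 0.1406
   side 1 0.1401
top tab 92 [-0.0312  0.0344] [0.0165 0.0215 0.0268] 0.188 89.75
   side -1 
   side 1 
wrist fold 1492 [-0.0791 -0.0041] [0.0164 0.0293 0.0379] 0.1397 0.14
   side -1 0.1396
   side 1 
wrist tab 309 [-0.0345 -0.0158] [0.0145 0.0195 0.0239] 0.1879 0.39
   side -1 
   side 1
```

View pics/scene14c.png

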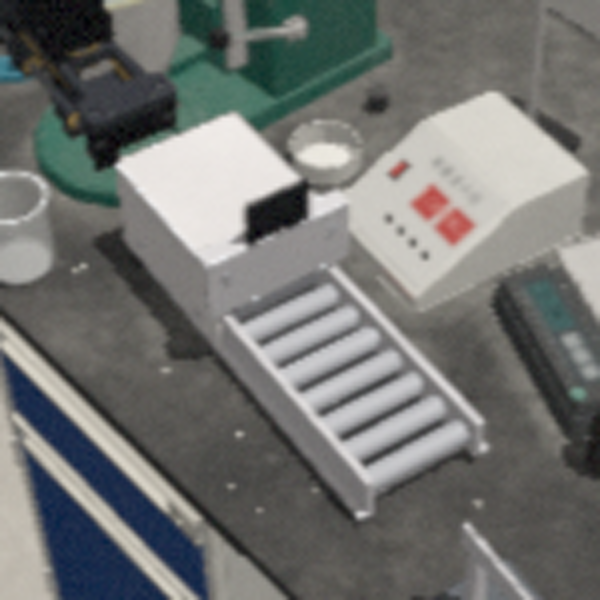

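View pics/top14.png

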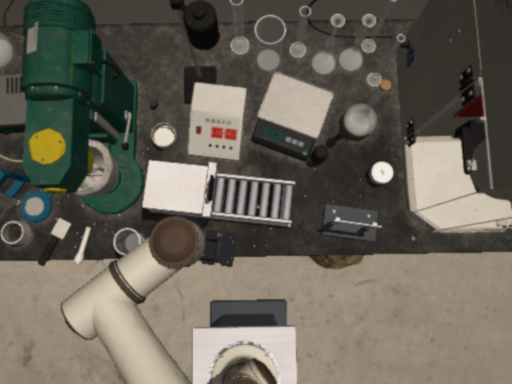

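View pics/wrist14.png

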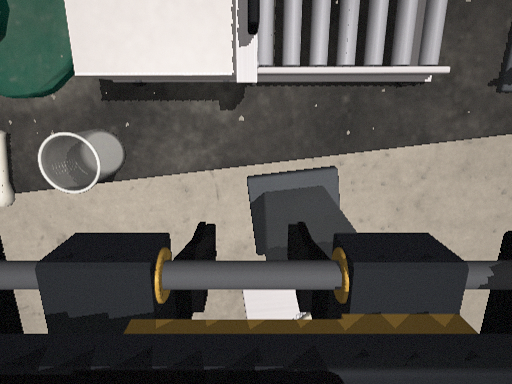

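```bash
python3 -c "
from plant import arm
print(arm.finish_job()); print(arm.observe()['time'])"
```

```text
the job is handed in; nothing more can be done
None
the job is handed in; nothing more can be done
```

The tray is home against the back stop, the shutter hangs centred on the rail over the bay's mouth, and I handed the job in at about 43 s of the 61 s allowed. `finish_job` gives no verdict, so this rests on my own checks.

**How it was done**
- **Leaning the gripper:** the moves can't tilt the tool directly, so I pushed the arm against its reach limit until it leaned about 52°.
- **Tray:** I pushed its rear wall at about 64 mm/s, slowing near the end, until the force rose to about 13 N at the stop. I then took the lean back out at the reach limit on the other side.
- **Shutter:** I pinched it by the tab, lifted it off the rack and turned it about 92°. I then lowered it onto the rail until it touched (about 6 N), let go and backed away.

**Last checks**
- **Tray:** after the push, its rear wall was at 48.6 mm along the lane, against 49 mm when fully home. The shutter covers it now, so I did not measure it again.
- **Shutter:** its top is level at 139.7 mm on both sides (140 mm expected). The scene camera puts its ends at ±79 mm (±80 mm ideal), and the top camera puts it about 2 mm to one side.
- **Other objects:** the bottle, beaker and tin stand where they were in the final pictures, and the arm is clear of everything.

**What went less well**
- **First attempt to straighten the tool:** it made the lean worse, up to 72°, and for a moment about 28 N showed at the wrist. The gripper was folded to its joint limit, so it probably touched the arm itself. I backed off and the force went away; it was below the 40 N limit.
- **Camera disagreement:** the cameras differed by 2–3 mm on the shutter's position, which was within the room available.

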